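# Clear the welding bench: tip the offcut tray and restack the cartons

## Task

Clear up the welding bench: gather the stray aluminium offcuts onto the sheet-metal tray with those already lying there, then carry the loaded tray (it has an upright grip tab) over the blue bin, tip it so that all the offcuts slide off its open lip into the bin, and lay the empty tray flat and square back on its grey mat. Also put the loose cartons back on the column begun on the plywood board, one on another, flat, edges flush and facing the same way, before or after the offcuts as you like. If an offcut misses the bin put it in by hand; do not shift the column's first carton or disturb the other things on the bench.

Things in the scene. Friction and masses are not known exactly. Their poses are not given: they have to be found in the camera images.
- bin: Blue plastic stacking bin, fixed, open on top, 280 mm deep (x), 300 mm wide (y), walls and floor 5 mm. Back (+x) and side walls 120 mm high, front wall (-x) 65 mm; the sides' edges slope from 65 to 120 mm over the front 90 mm. Origin: centre of its underside. The low front, with a paper label, faces roughly +y.
- mat: Grey mat, fixed, 180 mm (x) by 270 mm (y), 3 mm thick, on which the tray lies. Origin at the centre of its underside; x is the direction in which the tray's lip points, to within 0.1 rad.
- tray: Sheet-steel tray, 150 mm deep (x), 240 mm wide (y), about 260 g. Floor 4 mm thick, slippery: offcuts slide once it is tipped 15 to 20 degrees. Side and back walls 4 mm thick, 28 mm high; front (+x) open, a bare lip. Mid-back (-x) an upright rubber-faced tab 8 mm thick (x), 70 mm wide (y), top 68 mm above the underside: grip it across with 40 N or more. Origin: centre of the underside.
- tray_grip (a point): Point in the tab of the tray, where to grip it: 71 mm behind the tray's origin, 50 mm above its underside. Axes as the tray's; close the fingers along x.
- tray_lip (a point): Middle of the tray's open front edge, on the floor's upper face: 75 mm ahead of the tray's origin, 4 mm up. Axes as the tray's.
- tray_floor (a point): Point on the tray's floor (upper face), 20 mm ahead of the tray's origin: the middle of the area for offcuts. Axes as the tray's.
- tube_a: Aluminium offcut, square tube; 60 mm long (its x axis), 30 mm wide (y), 30 mm high (z), about 45 g. Origin at its centre. Starts lying on the tray, at one side of it.
- chan_a: Aluminium offcut, channel section, open side down; 60 mm long (its x axis), 34 mm wide (y), 25 mm high (z), about 45 g. Origin at its centre. Starts lying on the tray, at one side of it.
- tube_b: Aluminium offcut, square tube; 60 mm long (its x axis), 30 mm wide (y), 30 mm high (z), about 45 g. Origin at its centre. A stray: starts lying flat on the bench beyond the tray; may be absent.
- rect_b: Aluminium offcut, flat rectangular tube; 60 mm long (its x axis), 36 mm wide (y), 24 mm high (z), about 45 g. Origin at its centre. A stray: starts lying flat on the bench beyond the tray; may be absent.
- bar_b: Aluminium offcut, solid flat bar; 60 mm long (its x axis), 34 mm wide (y), 18 mm high (z), about 80 g. Origin at its centre. A stray: starts lying flat on the bench beyond the tray; may be absent.
- board: Plywood board, fixed flat on the bench, 150 mm (x) by 100 mm (y), 12 mm thick; the carton column stands on it. Origin at the centre of its underside.
- carton_0: Closed cardboard carton 110 mm long (x), 60 mm wide (y), 44 mm high (z), about 250 g, tape along its top. Origin at the centre of its underside. First of the column: lies on the plywood board (its underside 12 mm above the bench).
- carton_1: Closed cardboard carton 110 mm long (x), 60 mm wide (y), 44 mm high (z), about 250 g, tape along its top. Origin at the centre of its underside. Starts loose, flat on the bench; to be stacked on the column; may be absent.
- carton_2: Closed cardboard carton 110 mm long (x), 60 mm wide (y), 44 mm high (z), about 250 g, tape along its top. Origin at the centre of its underside. Starts loose, flat on the bench; to be stacked on the column; may be absent.
- carton_3: Closed cardboard carton 110 mm long (x), 60 mm wide (y), 44 mm high (z), about 250 g, tape along its top. Origin at the centre of its underside. Starts loose, flat on the bench; to be stacked on the column; may be absent.
- spray_can: Bystander: upright grey spray can, 66 mm across, 190 mm high, beyond the work. Origin at the centre of its underside.
- dip_jar: Bystander: squat white jar with dark lid, 88 mm across, 69 mm high, beyond the work. Origin at the centre of its underside.
- wire_brush: Bystander: wire brush with wooden handle, 240 mm long (x), lying beyond the strays. Origin at the middle of its underside.
Mind the look-alikes: they are no part of the job. Leave any black, pink or purple look-alike of the bar_b alone.

How it is judged (in metres and radians):
On the way, in this order (a step that is already met when the one before it is completed fails the run):
1. all the offcuts present lie on the tray (x of tube_a in the frame of tray between -0.08 and 0.095 m and y of tube_a in the frame of tray between -0.122 and 0.122 m and z of tube_a in the frame of tray between 0.004 and 0.085 m and x of chan_a in the frame of tray between -0.08 and 0.095 m and y of chan_a in the frame of tray between -0.122 and 0.122 m and z of chan_a in the frame of tray between 0.004 and 0.085 m and x of tube_b in the frame of tray between -0.08 and 0.095 m and y of tube_b in the frame of tray between -0.122 and 0.122 m and z of tube_b in the frame of tray between 0.004 and 0.085 m and x of rect_b in the frame of tray between -0.08 and 0.095 m and y of rect_b in the frame of tray between -0.122 and 0.122 m and z of rect_b in the frame of tray between 0.004 and 0.085 m and x of bar_b in the frame of tray between -0.08 and 0.095 m and y of bar_b in the frame of tray between -0.122 and 0.122 m and z of bar_b in the frame of tray between 0.004 and 0.085 m), for 0.3 s.
2. the tray's lip is brought over the bin with all the offcuts still on the tray (all of step 1 and x of tray_lip in the frame of bin between -0.14 and 0.14 m and y of tray_lip in the frame of bin between -0.15 and 0.15 m and z of tray_lip in the frame of bin above 0.05 m).
3. the tray is tipped, lip down, by over 20 degrees with its lip over the bin (x of tray_lip in the frame of bin between -0.14 and 0.14 m and y of tray_lip in the frame of bin between -0.15 and 0.15 m and z of tray_lip in the frame of bin above 0.05 m and angle between tray's own z axis and vertical above 0.35 rad), for 0.1 s.
At the end, for the whole second after the job is handed in: All offcuts at rest in the bin; tray flat on its mat, centre within 40 mm in x and y, square within 0.3 rad; each loose carton at rest, flat on the column, within 12 mm and 0.12 rad (either way round) of the first carton; first carton within 30 mm of its start and level (x of tube_a in the frame of bin between -0.14 and 0.14 m and y of tube_a in the frame of bin between -0.15 and 0.15 m and z of tube_a in the frame of bin between 0 and 0.11 m and linear speed of each of tube_a, chan_a, tube_b, rect_b, bar_b below 0.03 m/s and x of chan_a in the frame of bin between -0.14 and 0.14 m and y of chan_a in the frame of bin between -0.15 and 0.15 m and z of chan_a in the frame of bin between 0 and 0.11 m and x of tube_b in the frame of bin between -0.14 and 0.14 m and y of tube_b in the frame of bin between -0.15 and 0.15 m and z of tube_b in the frame of bin between 0 and 0.11 m and x of rect_b in the frame of bin between -0.14 and 0.14 m and y of rect_b in the frame of bin between -0.15 and 0.15 m and z of rect_b in the frame of bin between 0 and 0.11 m and x of bar_b in the frame of bin between -0.14 and 0.14 m and y of bar_b in the frame of bin between -0.15 and 0.15 m and z of bar_b in the frame of bin between 0 and 0.11 m and x of tray in the frame of mat between -0.04 and 0.04 m and y of tray in the frame of mat between -0.04 and 0.04 m and z of tray in the frame of mat between -0.001 and 0.008 m and angle between each of tray, carton_1, carton_2, carton_3, carton_0's own z axis and vertical below 0.06 rad and angle between the x axis of tray and the x axis of mat, either way round below 0.3 rad and linear speed of each of tray, carton_1, carton_2, carton_3 below 0.02 m/s and horizontal distance between each of carton_1, carton_2, carton_3 and carton_0 below 0.012 m and angle between the x axis of each of carton_1, carton_2, carton_3 and the x axis of carton_0, either way round below 0.12 rad and height (world z) of each of carton_1, carton_2, carton_3 above 0.048 m and distance of carton_0 from where it was at the start of the episode below 0.03 m); the robot touches nothing.
It fails at once if the spray can is shifted by more than 40 mm (distance of spray_can from where it was at the start of the episode above 0.04 m).
It fails at once if the dip jar is shifted by more than 40 mm (distance of dip_jar from where it was at the start of the episode above 0.04 m).
It fails at once if the wire brush is shifted by more than 40 mm (distance of wire_brush from where it was at the start of the episode above 0.04 m).
It fails at once if the column's first carton is shifted by more than 40 mm (distance of carton_0 from where it was at the start of the episode above 0.04 m).
Of tube_b, rect_b, bar_b only 2 to 3 are there at a start; the rules pass over those that are not, and their reading is None.
Of carton_1, carton_2, carton_3 only 2 to 3 are there at a start; the rules pass over those that are not, and their reading is None.
At some moment in a run one of tube_b, rect_b, bar_b may be knocked a few centimetres aside while the robot is not near it.
It also fails if it takes over 210 s, if anything falls off the work surface, if the arm or the gripper's body presses on something with over 40 N, if the wrist force passes 120 N, or if a joint passes its speed limit or range.

## Robot

A 7-joint arm with a two-finger parallel gripper is mounted at the origin on the work surface. World frame = base frame: x ahead of the robot, y to its left, z up, the work surface at z = 0. Lengths are in mm, angles in rad, forces in N, time in s.
With the tool pointing down it reaches from about 425 to 1025 mm from the base axis. Payload 9.4 kg.
Tool frame: the origin (TCP) lies midway between the tips of the shut fingers; the grasp point (between the pads) lies 19 mm behind it (manip.grip_point_offset is the distance from the TCP to the grasp point, in mm); z points along the fingers, y is the line along which they close (so a half turn about z gives the same grasp; the last joint's range is limited). The gripper opens to 85 mm and grips with 20 to 120 N. Pads are 22 mm wide; open, the fingers measure 114 mm over their backs; the gripper's body (76 mm by 85 mm) begins 54 mm behind the grasp point. The pads swing forward as they close: fully open they stand 13 mm farther back than shut.
Start: joints at [1.189, 0.599, -0.003, 1.599, 0.002, 0.943, -0.08], TCP at [217.564, -691.585, 205.475] pointing down, gripper open.
Joint ranges: [-2.57, 2.57], [-0.35, 1.97], [-1.29, 1.29], [0.11, 2.56], [-1.05, 4.19], [0.11, 1.86], [-2.63, 2.63]. Speed limits (rad/s): [2.22, 2.22, 3.01, 3.01, 3.14, 3.14, 3.14].

## Interface

Orientations are given as a unit quaternion [x, y, z, w].
In Python, from station import manip gives the robot as it stands.
- The arm moves only by the tool move_arm, never from a script. Its argument "motion" is a list of rows, each a list of 5 numbers: the shift along the tool's x, y, z normalised to -1 to 1, where 1 is 100 cm, then the turn about the tool's z normalised to -1 to 1, where 1 is 90 degrees, then the closure, from 0 (fully open) to 1 (shut). A call has 1 to 8 rows; each row shifts and turns the commanded pose from where the row before left it, along the tool's axes as they then stand; what a row does not reach is not made up. A row lasts 1/10 s, in which the tool goes at most 50 mm and 8.59 degrees, less where a joint would pass 70% of its speed; a pose out of reach is approached as far as the arm can. A call with a number of a shift or a turn outside -1 to 1 is refused whole. A call with a gripper value outside its range is refused whole. The fingers move at their own pace and stop on an object; "newtons" is the grip in N (left out, the last holds). Time passes only in rows, so rows that do not move let the fingers close. It gives the time, the measured TCP pose, the force, the opening and the grip force at its end, in the units of the state.
- manip.get_obs(): the state, without advancing time (a new reading comes with each control period).
- manip.read_camera(name): name is "side" or "top"; returns a dict with "pixels" (420x560x3 uint8, blue, green, red), "z_map" (420x560 float32, mm along the optical axis (not along the pixel's ray), 0 where there is no reading), "vfov" (degrees; the focal length in pixels is half the picture's height over the tangent of half this angle, whatever the lens; pixels are square), "cx", "cy" (the principal point, pixels), "origin" and "rotation" of the camera in the world. Camera axes: x right, y up, looking along -z (the intrinsics and any distortion apply to the point x, -y, -z); pixel columns grow to the right and rows downward; lengths in mm; the calibration is good to about 2 mm. A picture is of the moment at which its call begins.
- manip.job_done(): hands the job in; it is judged then, once.
Trained networks look in a picture, given as the dict that the camera call returned (one of the last four; its "shot" number tells which), for a name from the list of things; names that differ only in an ending like _2 or _b are one class to them, and where a whole thing is asked for, a point or a joint stands for the part that bears it (a point fixed in the world has none). Each returns a list of dicts, best first, with "score" (0 to 1); they miss things now and then, are a little off and sometimes report something else, mostly with a low value. They report only what shows in the picture. A call takes as long as a camera call. They do not tell look-alikes from the thing itself.
- manip.search_frame(picture, label): "point" ([x, y, z] in mm, in world coordinates, good to about 4 mm: the middle of the surface that is visible of it).
- manip.outline_of(picture, label): "pixels" (420x560 bool, what is visible of it).
- manip.place_of(picture, label): "point" ([x, y, z] in mm, in world coordinates, good to about 4 mm: a listed point, or the origin of a listed thing).
The state is a dict: "time_s": time; "joint_positions": joint angles; "joint_vel": joint speeds; "joint_torque": joint torques, N m; "eef_pos": TCP position; "ee_rot": TCP orientation; "ft_force": force on the tool from outside, world axes, zero at the start; "ft_torque": the same for the moment, N m; "opening": opening from 0.0 (shut) to 1.0 (fully open); "grip_force": force on a finger pad.
Only numpy, scipy, OpenCV 4.12 (cv2) and the standard library are available. Lean on these libraries where they do the work, as an engineer would, in place of code of your own. Each camera call takes 0.05 s, during which the arm holds its last target. There are 200 camera calls.

## Working session

There is one attempt and no reset: what is moved stays moved. The work goes in short steps, Python scripts to look and compute and a tool call to move; the robot and the scene stay as the last step left them, time stands still between calls to the robot, and variables do not carry over. Pictures are saved under pics/ and viewed, at most 14 in all, crops included, and the job is handed in when it is done.

Besides the shell and the picture viewer there is one more tool, called as a command line: name --pt "numbers of a row" for each row, then --argument value for the rest. move_arm: Moves the arm, as the interface text tells. Scaled input: -1 to 1 covers 100 cm each way for a shift and 90 degrees each way for a turn. Its arguments: {"type":"object","properties":{"motion":{"type":"array"},"newtons":{"type":"number"}},"required":["motion"]}

```bash
ls; mkdir -p pics; python3 - <<'E'
from station import manip
import cv2,numpy as np
print({k:np.round(v,3) for k,v in manip.get_obs().items()})
for n in("top","side"):
    p=manip.read_camera(n); cv2.imwrite(f"pics/{n}0.png",p["pixels"])
    print(n,[ (k,p[k]) for k in p if k not in("pixels","z_map")])
    for l in ["bin","mat","tray","tray_grip","tray_lip","tube_a","chan_a","tube_b","rect_b","bar_b","board","carton_0","carton_1","spray_can","dip_jar","wire_brush"]:
        try: print(l,[(np.round(d["point"]).astype(int).tolist(),round(d["score"],2)) for d in manip.place_of(p,l)][:6])
        except Exception as e: print(l,e)
E
```

```text
pics
{'time_s': np.float64(0.0), 'joint_positions': array([ 1.189,  0.6  , -0.003,  1.6  ,  0.002,  0.943, -0.08 ]), 'joint_vel': array([ 0.001,  0.001, -0.002, -0.002, -0.001,  0.002,  0.001]), 'joint_torque': array([ 0.0000e+00, -7.7645e+01,  1.5650e+00, -2.5800e+01,  1.2000e-02,
        9.0000e-03,  0.0000e+00]), 'eef_pos': array([ 217.403, -691.084,  204.584]), 'ee_rot': array([ 0.988,  0.152, -0.   , -0.001]), 'ft_force': array([-0.09 ,  1.531, -0.391]), 'ft_torque': array([-0.026, -0.012,  0.042]), 'grip_force': np.float64(0.0), 'opening': np.float64(1.0)}
top [('vfov', 45.039023531590004), ('cx', 280.71535381024546), ('cy', 207.70491842490767), ('origin', array([4.35185943e+02, 8.54749696e-01, 1.59860436e+03])), ('rotation', array([-0.0461988 ,  0.03853299,  0.71455083, -0.6969921 ])), ('shot', 1)]
bin [([460, -420, 0], 0.59)]
mat [([460, -418, -5], 0.58)]
tray [([500, -30, 1], 0.97)]
tray_grip [([572, -46, 52], 0.87)]
tray_lip [([427, -22, 6], 0.9)]
tube_a [([465, -124, 21], 0.62), ([629, 232, -1], 0.33)]
chan_a [([495, 55, 19], 0.66)]
tube_b [([465, -124, 21], 0.62), ([629, 
[... 772 characters left out ...]
([459, 419, 8], 0.17)]
tray_grip [([568, -44, 55], 0.74)]
tray_lip [([425, -24, 6], 0.78), ([456, 205, 0], 0.3)]
tube_a [([465, -119, 24], 0.89)]
chan_a [([498, 55, 22], 0.72)]
tube_b [([465, -119, 24], 0.89)]
rect_b [([678, 18, 14], 0.64), ([759, 222, 0], 0.23)]
bar_b [([724, 342, 5], 0.9), ([672, 440, 12], 0.75), ([688, 122, 8], 0.56), ([710, -96, 8], 0.56)]
board [([463, 432, -3], 0.88)]
carton_0 [([453, 205, 0], 0.83), ([625, 228, -2], 0.8), ([460, 416, 10], 0.72)]
carton_1 [([453, 205, 0], 0.83), ([625, 228, -2], 0.8), ([460, 416, 10], 0.72)]
spray_can [([760, 221, 1], 0.87)]
dip_jar [([785, -195, 1], 0.68)]
wire_brush [([789, 25, 3], 0.84), ([759, 222, 3], 0.42), ([423, -18, 6], 0.19)]
```

View pics/top0.png

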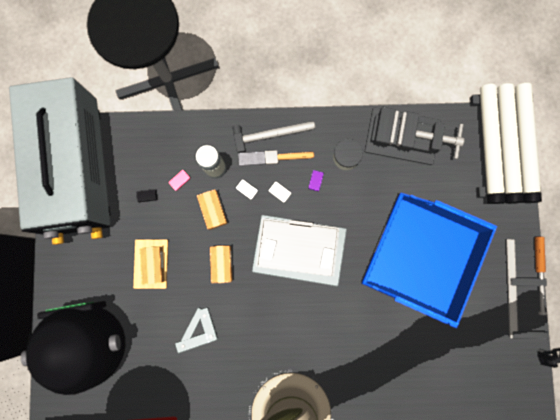

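View pics/side0.png

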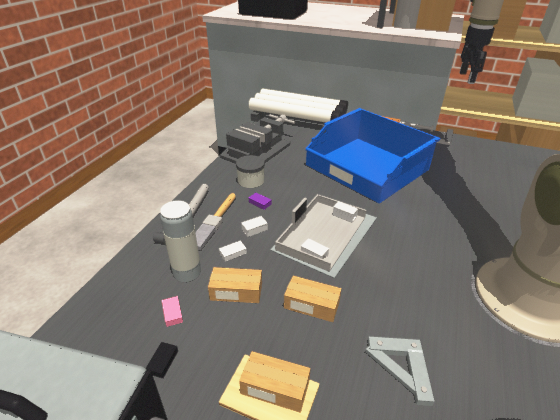

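The top view shows the tray at about (300,248) px with its lip toward the robot and offcuts at its two sides. White strays are at (246,189) and (280,192). The loose cartons are at (211,208) and (221,264), and the column's first carton is at (150,264). The bin is at (430,258). Black, pink and purple look-alikes are at (147,195), (180,180) and (316,180). The side view agrees. Next I measure the poses by fitting the depth data.

```bash
cat > h.py <<'E'
from station import manip
import cv2,numpy as np
from scipy.spatial.transform import Rotation as R
def cloud(p):
    z=p["z_map"]; h,w=z.shape; f=h/2/np.tan(np.radians(p["vfov"]/2))
    v,u=np.mgrid[:h,:w]
    c=np.stack([(u-p["cx"])/f*z,-(v-p["cy"])/f*z,-z],-1)
    W=R.from_quat(p["rotation"]).apply(c.reshape(-1,3)).reshape(h,w,3)+p["origin"]
    W[z==0]=np.nan; return W
def rect(P):
    """centre, long side, short side, azimuth of long side (deg)"""
    (cx,cy),(a,b),t=cv2.minAreaRect(P[:,:2].astype(np.float32))
    if a<b: a,b,t=b,a,t+90
    return np.round([cx,cy,a,b,(t+90)%180-90],1)
def blob(W,xy,r,z0,z1):
    """top-surface rectangle of what stands near xy between z0 and z1"""
    m=(np.hypot(W[...,0]-xy[0],W[...,1]-xy[1])<r)&(W[...,2]>z0)&(W[...,2]<z1)
    m=m.astype(np.uint8); n,L,S,C=cv2.connectedComponentsWithStats(m)
    k=1+np.argmax(S[1:,4]); P=W[L==k]
    return rect(P),np.round(np.median(P[:,2]),1),len(P)
def state():
    o=manip.get_obs(); y=R.from_quat(o["ee_rot"]).as_matrix()[:,1]
    print("t%.1f"%o["time_s"],"tcp",np.round(o["eef_pos"],1),"yaz %.1f"%np.degrees(np.arctan2(y[1],y[0])),"q",np.round(o["joint_positions"],2),"F",np.round(o["ft_force"],1),"open %.2f"%o["opening"],"grip %.1f"%o["grip_force"])
E
python3 - <<'E'
from h import *
p=manip.read_camera("top"); W=cloud(p)
for n,xy,r,z0,z1 in [("bench",(600,320),30,-20,20),("s1",(678,18),50,9,60),("s2",(688,120),50,9,60),("c1",(456,206),90,30,60),("c2",(626,230),90,30,60),("c0",(457,414),90,45,70),("board",(463,431),110,7,20),("bin",(460,-420),230,-10,140),("binrim",(460,-420),230,95,140),("tubea",(465,-122),55,20,50),("chana",(496,55),55,17,50),("traywall",(500,-30),170,15,50),("tab",(570,-45),60,45,80)]:
    print(n,*blob(W,xy,r,z0,z1))
g=p["pixels"].min(2); hs=cv2.cvtColor(p["pixels"],cv2.COLOR_BGR2HSV)
m=(g>95)&(np.hypot(W[...,0]-500,W[...,1]+30)<190)&(W[...,2]<40)
n,L,S,C=cv2.connectedComponentsWithStats(m.astype(np.uint8)); k=1+np.argmax(S[1:,4])
print("mat+tray",rect(W[L==k]),S[k,4])
q=cv2.resize(p["pixels"][150:320,130:370],None,fx=3.3,fy=3.3,interpolation=cv2.INTER_CUBIC); cv2.imwrite("pics/crop.png",q)
E
```

```text
bench [599.2 319.7  58.7  57.  -76.4] -1.4 276
s1 [676.6  19.2  59.6  36.   51.8] 23.4 222
s2 [689.5 123.9  60.3  34.2  51.6] 17.0 200
c1 [455.6 205.5 110.   60.5   1.3] 43.2 723
c2 [625.8 231.9 110.7  60.8  17. ] 42.9 708
c0 [457.  416.6 110.   62.5   4.3] 55.3 743
board [463.4 428.  149.8 101.5  -1.7] 12.0 636
bin [ 459.8 -418.4  458.7  455.8   21.6] 2.9 17022
binrim [ 452.1 -437.2  319.9  241.2  -24.9] 116.5 1285
tubea [ 465.  -120.3   59.5   30.3  -12.7] 35.5 198
chana [497.   58.4  59.7  33.9 -15.4] 31.2 219
traywall [497.   58.4  59.7  33.9 -15.4] 31.2 219
tab [572.5 -42.5  69.    9.2  80.9] 68.5 83
mat+tray [499.9 -30.8 379.2 376.5  -0.7] 10539
```

View pics/crop.png

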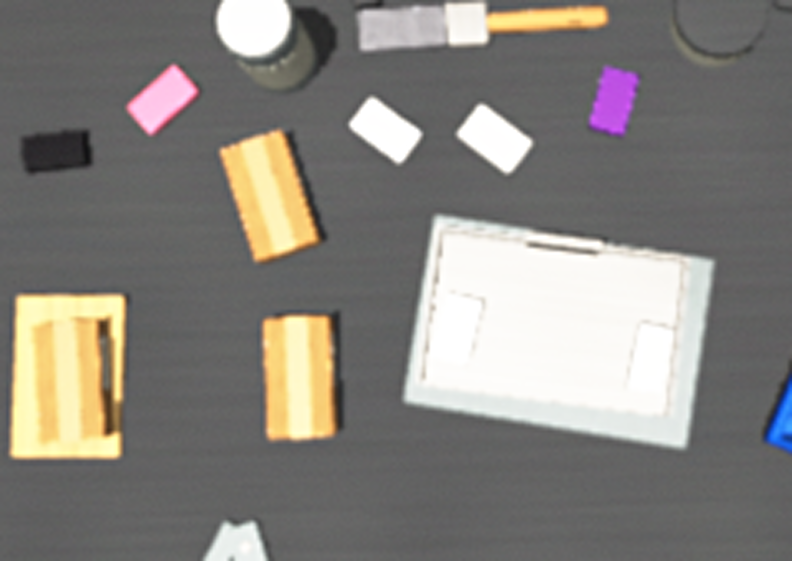

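The crop shows the two white strays clearly: the left one is the bar (17 mm high) and the right one the flat tube (23 mm). The tray sits a little towards the back of its mat.

The tool can only turn about its own z, so it cannot tilt the tray directly. I plan to grip the tab across its 70 mm width, then let the tray pivot lip-down in the pads by easing the grip.

```bash
cat >> h.py <<'E'
def wrap(a): return (a+90)%180-90
def plan(x,y,z,yaz=None,g=0,step=45,turnstep=8,half=True,src=None):
    """rows (turns first, then straight shift) from the present pose to the goal"""
    o=manip.get_obs(); M=R.from_quat(o["ee_rot"]).as_matrix(); Y=M[:,1]
    a=np.degrees(np.arctan2(Y[1],Y[0])); p=np.array(o["eef_pos"]) if src is None else np.array(src,float)
    t=0 if yaz is None else (wrap(yaz-a) if half else (yaz-a+180)%360-180)
    rows=[]
    n=int(np.ceil(abs(t)/turnstep-.05)) if abs(t)>.3 else 0
    for i in range(n): rows.append([0,0,0,round(-t/n/90,4),g])
    b=np.radians(a+t); ey=np.array([np.cos(b),np.sin(b),0]); ex=np.array([-np.sin(b),np.cos(b),0])
    d=np.array([x,y,z])-p; v=np.array([d@ex,d@ey,-d[2]])/1000
    n=max(1,int(np.ceil(np.linalg.norm(d)/step))); done=np.zeros(3)
    for i in range(n):
        s=np.round(v*(i+1)/n-done,3); done+=s; rows.append([*s.tolist(),0,g])
    state(); print("turn %.1f"%t,"rows",len(rows))
    for i in range(0,len(rows),8): print(rows[i:i+8])
E
python3 - <<'E'
from h import *
p=manip.read_camera("top"); W=cloud(p)
print("mat centre",np.round(W[250,300],1),"corners",[np.round(W[150+int(v/3.3),130+int(u/3.3)],0).tolist() for u,v in((437,218),(711,262),(685,443),(407,401))])
plan(689.5,123.9,130,-38.3)
E
```

```text
mat centre [492.4 -41.5   1.8] corners [[602.0, 76.0, 6.0], [555.0, -185.0, 1.0], [384.0, -153.0, 3.0], [430.0, 108.0, -2.0]]
t1.8 tcp [ 217.6 -691.6  205.5] yaz -72.5 q [ 1.19  0.6  -0.    1.6   0.    0.94 -0.08] F [-0.2  0.1 -0.8] open 1.00 grip 0.0
turn 34.2 rows 27
[[0, 0, 0, np.float64(-0.0761), 0], [0, 0, 0, np.float64(-0.0761), 0], [0, 0, 0, np.float64(-0.0761), 0], [0, 0, 0, np.float64(-0.0761), 0], [0, 0, 0, np.float64(-0.0761), 0], [0.042, -0.006, 0.003, 0, 0], [0.043, -0.006, 0.004, 0, 0], [0.042, -0.006, 0.003, 0, 0]]
[[0.043, -0.007, 0.004, 0, 0], [0.042, -0.006, 0.003, 0, 0], [0.042, -0.006, 0.004, 0, 0], [0.043, -0.006, 0.003, 0, 0], [0.042, -0.006, 0.003, 0, 0], [0.042, -0.006, 0.004, 0, 0], [0.043, -0.006, 0.003, 0, 0], [0.042, -0.007, 0.004, 0, 0]]
[[0.043, -0.006, 0.003, 0, 0], [0.042, -0.006, 0.004, 0, 0], [0.042, -0.006, 0.003, 0, 0], [0.043, -0.006, 0.003, 0, 0], [0.042, -0.006, 0.004, 0, 0], [0.043, -0.006, 0.003, 0, 0], [0.042, -0.007, 0.004, 0, 0], [0.042, -0.006, 0.003, 0, 0]]
[[0.043, -0.006, 0.004, 0, 0], [0.042, -0.006, 0.003, 0, 0], [0.042, -0.006, 0.004, 0, 0]]
```

move_arm --pt "0 0 0 -0.076 0" --pt "0 0 0 -0.076 0" --pt "0 0 0 -0.076 0" --pt "0 0 0 -0.076 0" --pt "0 0 0 -0.076 0" --pt "0.042 -0.006 0 0 0" --pt "0.042 -0.006 0 0 0" --pt "0.042 -0.006 0 0 0"

```text
time_s: 2.6
eef_pos: [281.9, -580.4, 205.4]
ee_rot: [0.9, 0.435, 0.0, 0.0]
ft_force: [1.2, 0.5, 0.4]
opening: 0.998
grip_force: 0.0
```

move_arm --pt "0.042 -0.006 0 0 0" --pt "0.042 -0.006 0 0 0" --pt "0.042 -0.006 0 0 0" --pt "0.042 -0.006 0 0 0" --pt "0.042 -0.006 0 0 0" --pt "0.042 -0.006 0 0 0" --pt "0.042 -0.006 0 0 0" --pt "0.042 -0.006 0 0 0"

```text
time_s: 3.4
eef_pos: [453.1, -286.8, 205.7]
ee_rot: [0.9, 0.436, 0.0, 0.0]
ft_force: [0.5, -1.5, -0.8]
opening: 0.996
grip_force: 0.0
```

move_arm --pt "0.042 -0.006 0 0 0" --pt "0.042 -0.006 0 0 0" --pt "0.042 -0.006 0 0 0" --pt "0.042 -0.006 0 0 0" --pt "0.042 -0.006 0 0 0" --pt "0.042 -0.006 0 0 0" --pt "0.042 -0.006 0 0 0" --pt "0.042 -0.006 0 0 0"

```text
time_s: 4.2
eef_pos: [623.9, 6.6, 205.6]
ee_rot: [0.9, 0.436, 0.0, 0.0]
ft_force: [0.6, -0.4, -0.5]
opening: 1.001
grip_force: 0.0
```

```bash
sed -i 's/round(-t\/n\/90,4)/round(float(-t\/n\/90),3)/' h.py; python3 - <<'E'
from h import *
for c in ("top","side"):
    W=cloud(manip.read_camera(c))
    for n,xy in (("rect",(677,19)),("bar",(689.5,124))):
        try: print(c,n,*blob(W,xy,60,8,32))
        except Exception as e: print(c,n,e)
plan(689.5,123.9,60,-38.3)
E
```

```text
top rect attempt to get argmax of an empty sequence
top bar [687.5 124.7  60.2  37.4  51.4] 16.8 207
side rect [674.3  18.6  61.9  38.9  50.9] 21.9 293
side bar [686.4 123.3  60.5  37.9  54.7] 16.3 293
t4.3 tcp [625.6  12.4 205.6] yaz -37.9 q [ 0.06  0.49 -0.25  1.83  0.15  0.84 -0.92] F [ 0.6 -0.1 -0.1] open 1.00 grip 0.0
turn -0.4 rows 6
[[0, 0, 0, 0.004, 0], [0.025, -0.004, 0.029, 0, 0], [0.026, -0.004, 0.029, 0, 0], [0.025, -0.003, 0.029, 0, 0], [0.026, -0.004, 0.029, 0, 0], [0.025, -0.004, 0.03, 0, 0]]
```

move_arm --pt "0.032 -0.005 0.02 0.004 0" --pt "0.032 -0.005 0.03 0 0" --pt "0.032 -0.005 0.03 0 0" --pt "0.03 -0.004 0.033 0 0" --pt "0 0 0.033 0 0" --pt "0 0 0.03 0 0" --pt "0 0 0.027 0 0" --pt "0 0 0 0 0"

```text
time_s: 5.1
eef_pos: [684.3, 114.5, -1.3]
ee_rot: [0.901, 0.433, -0.003, -0.001]
ft_force: [-0.2, -0.5, 0.7]
opening: 0.999
grip_force: 0.0
```

move_arm --pt "0 0 0 0 1" --pt "0 0 0 0 1" --pt "0 0 0 0 1" --pt "0 0 0 0 1" --pt "0 0 0 0 1" --pt "0 0 0 0 1" --pt "0 0 0 0 1" --pt "0 0 0 0 1" --newtons 50

```text
time_s: 5.9
eef_pos: [686.8, 115.4, 2.5]
ee_rot: [0.901, 0.433, -0.0, -0.0]
ft_force: [-0.5, 0.8, -0.5]
opening: -0.003
grip_force: 0.0
```

```bash
python3 - <<'E'
from h import *
state()
p=manip.read_camera("side"); W=cloud(p)
cv2.imwrite("pics/s1.png",cv2.resize(p["pixels"][130:340,130:410],None,fx=2.8,fy=2.8,interpolation=cv2.INTER_CUBIC))
for xy in ((677,19),(689,124),(720,124)): 
    try: print(blob(W,xy,45,8,32))
    except Exception as e: print(e)
print([(np.round(d["point"]),d["score"]) for d in manip.place_of(p,"bar_b")])
E
```

```text
t5.9 tcp [686.8 115.4   2.5] yaz -38.7 q [-0.14  0.81 -0.17  1.79  0.23  0.57 -1.13] F [-0.5  0.8 -0.5] open -0.00 grip 0.0
(array([674.7,  18.1,  60.5,  39.7,  51.6]), np.float64(22.0), 268)
(array([686.8, 123.7,  59.6,  37.6,  51.7]), np.float64(16.3), 275)
(array([689.8, 128.7,  48.5,  37.6,  49.4]), np.float64(16.3), 189)
[(array([708., -96.,   8.]), 0.74), (array([726., 341.,  10.]), 0.63), (array([678., 441.,   6.]), 0.63), (array([688., 123.,  10.]), 0.52)]
```

View pics/s1.png

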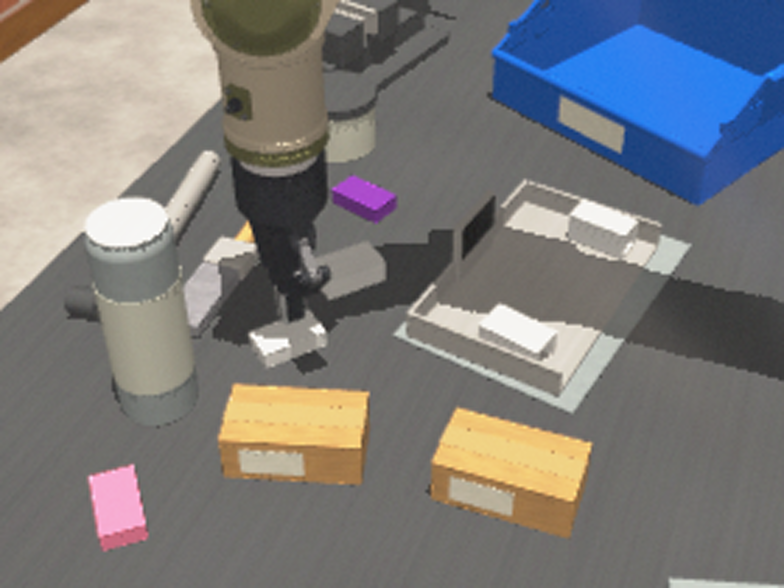

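The picture shows the gripper at (290,300) px with the bar between or just beside its fingers, though the reading says shut with no force. I lift to test.

move_arm --pt "0 0 -0.04 0 1" --pt "0 0 -0.045 0 1" --pt "0 0 -0.045 0 1" --pt "0 0 0 0 1"

```text
time_s: 6.4
eef_pos: [690.4, 116.4, 139.1]
ee_rot: [0.901, 0.433, 0.005, 0.001]
ft_force: [0.5, -0.5, -0.4]
opening: 0.002
grip_force: 0.0
```

```bash
python3 - <<'E'
from h import *
state()
p=manip.read_camera("side"); W=cloud(p)
cv2.imwrite("pics/s2.png",cv2.resize(p["pixels"][90:300,150:350],None,fx=2.8,fy=2.8,interpolation=cv2.INTER_CUBIC))
for xy in ((677,19),(689,124)): 
    try: print(blob(W,xy,45,8,32))
    except Exception as e: print(e)
E
```

```text
t6.4 tcp [690.4 116.4 139.1] yaz -38.7 q [-0.11  0.64 -0.22  1.72  0.18  0.79 -1.09] F [ 0.5 -0.5 -0.4] open 0.00 grip 0.0
(array([674.8,  18.1,  61.3,  40.9,  51. ]), np.float64(22.0), 291)
(array([686.9, 123.3,  60.9,  38.7,  50.2]), np.float64(16.4), 289)
```

View pics/s2.png

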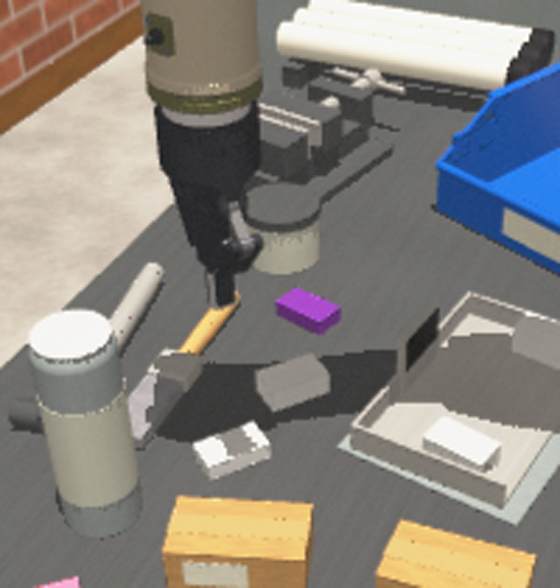

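```bash
python3 - <<'E'
from h import *
state()
for c in ("side","top"):
    W=cloud(manip.read_camera(c))
    m=(np.hypot(W[...,0]-690,W[...,1]-116)<110)&(W[...,2]>50)
    P=W[m]; P=P[np.argsort(P[:,2])]
    print(c,len(P),np.round(P[:5],0).tolist())
    for a,b in((50,130),(130,150),(150,170),(170,200),(200,260)):
        s=P[(P[:,2]>=a)&(P[:,2]<b)]
        if len(s): print(a,b,len(s),np.round(s.min(0)),np.round(s.max(0)),np.round(s.mean(0)))
E
```

```text
t6.5 tcp [688.9 115.8 136.1] yaz -38.7 q [-0.11  0.64 -0.22  1.72  0.18  0.79 -1.09] F [-0.3  0.3  0. ] open -0.00 grip 0.0
side 9142 [[725.0, 219.0, 52.0], [726.0, 213.0, 52.0], [727.0, 211.0, 54.0], [726.0, 218.0, 54.0], [726.0, 217.0, 57.0]]
50 130 73 [725. 202.  52.] [732. 220. 128.] [727. 213.  91.]
130 150 23 [725. 203. 132.] [731. 219. 149.] [728. 212. 139.]
150 170 38 [675. 115. 151.] [734. 218. 170.] [706. 166. 163.]
170 200 192 [672. 112. 170.] [765. 219. 198.] [709. 161. 184.]
200 260 488 [631.  85. 200.] [742. 164. 260.] [676. 135. 237.]
top 2502 [[660.0, 218.0, 51.0], [728.0, 219.0, 61.0], [727.0, 218.0, 111.0], [727.0, 218.0, 126.0], [728.0, 217.0, 138.0]]
50 130 4 [660. 218.  51.] [728. 219. 126.] [711. 218.  87.]
130 150 1 [728. 217. 138.] [728. 217. 138.] [728. 217. 138.]
150 170 3 [728. 215. 152.] [728. 218. 170.] [728. 217. 163.]
170 200 3 [730. 216. 175.] [732. 217. 189.] [731. 217. 182.]
200 260 2 [726.  70. 242.] [728.  70. 246.] [727.  70. 244.]
```

```bash
python3 - <<'E'
from h import *
W=cloud(manip.read_camera("side"))
m=(np.hypot(W[...,0]-690,W[...,1]-116)<70)&(W[...,2]>60)
P=W[m]
for a in range(145,200,6):
    s=P[(P[:,2]>=a)&(P[:,2]<a+6)]
    if len(s): print(a,len(s),np.round(s.min(0)),np.round(s.max(0)),np.round(s.mean(0)))
print(manip.grip_point_offset)
# nominal TCP projected, with depth seen there
p=manip.read_camera("side"); f=210/np.tan(np.radians(p["vfov"]/2))
for dz in(0,19):
    c=R.from_quat(p["rotation"]).inv().apply(manip.get_obs()["eef_pos"]+np.array([0,0,dz])-p["origin"]); print(dz,p["cx"]+f*c[0]/-c[2],p["cy"]-f*c[1]/-c[2],-c[2])
E
```

```text
151 3 [678. 113. 156.] [685. 124. 157.] [682. 118. 157.]
157 9 [677. 118. 157.] [697. 127. 163.] [685. 123. 161.]
163 20 [671. 118. 163.] [696. 128. 169.] [682. 124. 166.]
169 23 [671. 117. 169.] [694. 127. 175.] [680. 124. 172.]
175 22 [670. 116. 176.] [694. 128. 181.] [680. 124. 178.]
181 32 [670. 112. 181.] [698. 129. 187.] [681. 123. 184.]
187 16 [671. 117. 188.] [698. 129. 193.] [683. 124. 190.]
193 6 [683. 119. 193.] [699. 131. 199.] [690. 126. 196.]
199 20 [656. 107. 200.] [715. 140. 205.] [689. 124. 203.]
18.700000000000003
0 230.98473937473543 209.753462460889 932.2380155961611
19 230.43627668459078 203.1659886468959 920.7444266642372
```

The gripper closed just above the bar, which is untouched. Depth puts the fingertips about 20 mm above the reported TCP, so I retry lower and watch the force.

move_arm --pt "0 0 0 0 0" --pt "0 0 0.04 0 0" --pt "0.004 -0.003 0.04 0 0" --pt "0 0 0.035 0 0" --pt "0 0 0.015 0 0" --pt "0 0 0.01 0 0" --pt "0 0 0.008 0 0" --pt "0 0 0 0 0"

```text
time_s: 7.45
eef_pos: [687.2, 120.3, -15.6]
ee_rot: [0.901, 0.433, -0.0, 0.0]
ft_force: [0.4, -0.7, 0.5]
opening: 0.996
grip_force: 0.0
```

move_arm --pt "0 0 0 0 1" --pt "0 0 0 0 1" --pt "0 0 0 0 1" --pt "0 0 0 0 1" --pt "0 0 0 0 1" --pt "0 0 0 0 1" --pt "0 0 0 0 1" --newtons 50

```text
time_s: 8.15
eef_pos: [687.6, 120.4, -14.4]
ee_rot: [0.901, 0.433, 0.001, 0.0]
ft_force: [-0.4, -0.8, 6.0]
opening: 0.373
grip_force: 49.5
```

move_arm --pt "0 0 -0.03 0 1" --pt "0 0 -0.04 0 1" --pt "0 0 -0.04 0 1" --pt "0 0 0 0 1"

```text
time_s: 8.55
eef_pos: [690.3, 121.2, 100.6]
ee_rot: [0.902, 0.433, 0.004, 0.001]
ft_force: [-0.1, 0.7, -0.7]
opening: 0.379
grip_force: 50.2
```

```bash
python3 - <<'E'
from h import *
plan(472,5,95,-9.1,g=1)
E
```

```text
t8.6 tcp [690.3 121.2 100.6] yaz -38.7 q [-0.13  0.69 -0.21  1.74  0.2   0.73 -1.11] F [-0.1  0.7 -0.7] open 0.38 grip 50.2
turn 29.6 rows 10
[[0, 0, 0, -0.082, 1], [0, 0, 0, -0.082, 1], [0, 0, 0, -0.082, 1], [0, 0, 0, -0.082, 1], [-0.025, -0.033, 0.001, 0, 1], [-0.025, -0.033, 0.001, 0, 1], [-0.025, -0.033, 0.001, 0, 1], [-0.024, -0.032, 0.001, 0, 1]]
[[-0.025, -0.033, 0.001, 0, 1], [-0.025, -0.033, 0.001, 0, 1]]
```

move_arm --pt "0 0 0 -0.082 1" --pt "0 0 0 -0.082 1" --pt "0 0 0 -0.082 1" --pt "0 0 0 -0.082 1" --pt "-0.025 -0.033 0 0 1" --pt "-0.025 -0.033 0 0 1" --pt "-0.025 -0.033 0 0 1" --pt "-0.025 -0.033 0 0 1"

```text
time_s: 9.35
eef_pos: [539.0, 41.9, 94.2]
ee_rot: [0.761, 0.648, -0.0, -0.0]
ft_force: [0.2, -0.1, -0.8]
opening: 0.374
grip_force: 50.2
```

move_arm --pt "-0.025 -0.033 0 0 1" --pt "-0.025 -0.033 0 0 1" --pt "0 0 0 0 1" --pt "0 0 0 0 1"

```text
time_s: 9.75
eef_pos: [467.4, 3.4, 94.7]
ee_rot: [0.762, 0.648, 0.0, 0.0]
ft_force: [0.5, 0.6, -0.1]
opening: 0.376
grip_force: 50.2
```

move_arm --pt "0 0.004 0.04 0 1" --pt "0 0 0.035 0 1" --pt "0 0 0.015 0 1" --pt "0 0 0.01 0 1" --pt "0 0 0 0 1" --pt "0 0 0 0 0.3" --pt "0 0 0 0 0.3" --pt "0 0 0 0 0.3"

```text
time_s: 10.55
eef_pos: [472.3, 3.3, -5.0]
ee_rot: [0.761, 0.648, 0.001, 0.0]
ft_force: [0.4, 0.1, -0.1]
opening: 0.699
grip_force: 0.0
```

move_arm --pt "0 0 0 0 0.3" --pt "0 0 -0.03 0 0.2" --pt "0 0 -0.045 0 0" --pt "0 0 -0.045 0 0" --pt "0 0 0 0 0"

```text
time_s: 11.05
eef_pos: [474.0, 3.2, 119.3]
ee_rot: [0.762, 0.648, 0.003, 0.002]
ft_force: [0.3, -0.0, -0.1]
opening: 1.0
grip_force: 0.0
```

```bash
python3 - <<'E'
from h import *
for c in("side","top"):
    W=cloud(manip.read_camera(c))
    for n,xy in (("rect",(675,18)),("bar",(472,5))):
        try: print(c,n,*blob(W,xy,45,12 if n=="bar" else 8,42))
        except Exception as e: print(c,n,e)
plan(676,19,100,-38.3)
E
```

```text
side rect [675.2  18.   61.6  40.6  51.3] 22.0 290
side bar [471.7  12.6  74.4  37.8  77.1] 23.9 265
top rect [675.9  18.2  63.6  36.2  50.9] 22.6 225
top bar attempt to get argmax of an empty sequence
t11.2 tcp [472.3   2.7 115.7] yaz -9.2 q [ 0.17  0.47 -0.4   2.24  0.38  0.5  -0.69] F [-0.2 -0.   0.5] open 1.00 grip 0.0
turn -29.1 rows 9
[[0, 0, 0, 0.081, 0], [0, 0, 0, 0.081, 0], [0, 0, 0, 0.081, 0], [0, 0, 0, 0.081, 0], [0.028, 0.03, 0.003, 0, 0], [0.028, 0.03, 0.003, 0, 0], [0.027, 0.03, 0.003, 0, 0], [0.028, 0.03, 0.004, 0, 0]]
[[0.028, 0.03, 0.003, 0, 0]]
```

move_arm --pt "0 0 0 0.081 0" --pt "0 0 0 0.081 0" --pt "0 0 0 0.081 0" --pt "0 0 0 0.081 0" --pt "0.028 0.03 0 0 0" --pt "0.028 0.03 0 0 0" --pt "0.028 0.03 0 0 0" --pt "0.028 0.03 0 0 0"

```text
time_s: 11.95
eef_pos: [635.9, 16.7, 112.7]
ee_rot: [0.9, 0.436, -0.001, -0.0]
ft_force: [-0.2, 0.2, 0.4]
opening: 1.002
grip_force: 0.0
```

move_arm --pt "0.027 0.03 0 0 0" --pt "0 0 0.035 0 0" --pt "0 0 0.035 0 0" --pt "0 0 0.03 0 0" --pt "0 0 0.018 0 0" --pt "0 0 0.01 0 0" --pt "0 0 0 0 0" --pt "0 0 0 0 0"

```text
time_s: 12.75
eef_pos: [675.5, 19.4, -13.6]
ee_rot: [0.9, 0.436, -0.0, 0.0]
ft_force: [0.4, 0.1, 0.1]
opening: 0.999
grip_force: 0.0
```

move_arm --pt "0 0 0 0 1" --pt "0 0 0 0 1" --pt "0 0 0 0 1" --pt "0 0 0 0 1" --pt "0 0 0 0 1" --pt "0 0 0 0 1" --pt "0 0 0 0 1" --newtons 50

```text
time_s: 13.45
eef_pos: [676.0, 19.2, -12.5]
ee_rot: [0.9, 0.436, 0.001, 0.0]
ft_force: [-0.1, -1.0, 6.0]
opening: 0.404
grip_force: 50.4
```

move_arm --pt "0 0 -0.03 0 1" --pt "0 0 -0.04 0 1" --pt "0 0 -0.04 0 1" --pt "0 0 0 0 1"

```text
time_s: 13.85
eef_pos: [678.7, 19.6, 102.4]
ee_rot: [0.9, 0.436, 0.004, 0.002]
ft_force: [0.9, 0.3, -1.2]
opening: 0.405
grip_force: 50.1
```

```bash
python3 - <<'E'
from h import *
plan(462,-63,97,-9.1,g=1)
W=cloud(manip.read_camera("top"))
print(*blob(W,(472,5),45,12,42))
E
```

```text
t13.8 tcp [678.7  19.6 102.4] yaz -38.4 q [ 0.05  0.67 -0.25  1.79  0.24  0.71 -1.01] F [ 0.9  0.3 -1.2] open 0.41 grip 50.1
turn 29.3 rows 10
[[0, 0, 0, -0.081, 1], [0, 0, 0, -0.081, 1], [0, 0, 0, -0.081, 1], [0, 0, 0, -0.081, 1], [-0.019, -0.033, 0.001, 0, 1], [-0.02, -0.034, 0.001, 0, 1], [-0.019, -0.033, 0.001, 0, 1], [-0.019, -0.034, 0.001, 0, 1]]
[[-0.019, -0.033, 0.0, 0, 1], [-0.02, -0.034, 0.001, 0, 1]]
[476.1  18.4  37.2  34.1  88.4] 24.2 134
```

move_arm --pt "0 0 0 -0.081 1" --pt "0 0 0 -0.081 1" --pt "0 0 0 -0.081 1" --pt "0 0 0 -0.081 1" --pt "-0.019 -0.033 0 0 1" --pt "-0.02 -0.034 0 0 1" --pt "-0.019 -0.033 0 0 1" --pt "-0.019 -0.034 0 0 1"

```text
time_s: 14.7
eef_pos: [528.7, -36.0, 95.5]
ee_rot: [0.761, 0.648, -0.001, -0.001]
ft_force: [0.0, -0.8, -0.8]
opening: 0.403
grip_force: 50.1
```

move_arm --pt "-0.019 -0.033 0 0 1" --pt "-0.019 -0.032 0 0 1" --pt "0 0 0 0 1" --pt "0 0 0 0 1"

```text
time_s: 15.1
eef_pos: [460.1, -62.9, 96.2]
ee_rot: [0.762, 0.648, -0.0, -0.0]
ft_force: [0.7, -0.1, -0.7]
opening: 0.402
grip_force: 50.2
```

move_arm --pt "0 0 0.04 0 1" --pt "0 0 0.035 0 1" --pt "0 0 0.015 0 1" --pt "0 0 0.01 0 1" --pt "0 0 0 0 1" --pt "0 0 0 0 1"

```text
time_s: 15.7
eef_pos: [461.3, -62.2, -3.5]
ee_rot: [0.761, 0.649, 0.0, 0.0]
ft_force: [-0.5, 0.2, -0.4]
opening: 0.405
grip_force: 51.5
```

move_arm --pt "0 0 0 0 0.3" --pt "0 0 0 0 0.3" --pt "0 0 0 0 0.3" --pt "0 0 -0.03 0 0.2" --pt "0 0 -0.045 0 0" --pt "0 0 -0.045 0 0" --pt "0 0 0 0.09 0" --pt "0 0 0 0.09 0"

```text
time_s: 16.5
eef_pos: [461.5, -63.4, 118.4]
ee_rot: [0.847, 0.531, 0.002, 0.001]
ft_force: [-0.5, -0.9, -0.3]
opening: 1.003
grip_force: 0.0
```

move_arm --pt "0 0 0 0.09 0" --pt "0 0 0 0.09 0" --pt "0 0 0 0.09 0" --pt "0 0 0 0.09 0" --pt "0 0 0 0.09 0" --pt "0 0 0 0.09 0" --pt "0 0 0 0.09 0" --pt "0 0 0 0.09 0"

```text
time_s: 17.3
eef_pos: [460.6, -62.6, 116.9]
ee_rot: [1.0, -0.005, 0.0, -0.0]
ft_force: [0.7, 0.3, -0.7]
opening: 1.001
grip_force: 0.0
```

```bash
python3 - <<'E'
from h import *
plan(572.5,-42.5,112,-99.1,half=False)
p=manip.read_camera("side"); W=cloud(p)
m=(np.hypot(W[...,0]-572,W[...,1]+43)<60)&(W[...,2]>45)&(W[...,2]<85); print("tab",rect(W[m]))
m=(np.hypot(W[...,0]-500,W[...,1]+30)<150)&(W[...,2]>12)&(W[...,2]<45)
n,L,S,C=cv2.connectedComponentsWithStats(m.astype(np.uint8))
for k in range(1,n):
    if S[k,4]>80: print(rect(W[L==k]),np.round(np.nanmax(W[L==k][:,2])),S[k,4])
cv2.imwrite("pics/s3.png",cv2.resize(p["pixels"][130:310,200:440],None,fx=3,fy=3,interpolation=cv2.INTER_CUBIC))
E
```

```text
t17.3 tcp [460.6 -62.6 116.9] yaz -90.5 q [ 0.05  0.44 -0.05  2.26  0.04  0.44 -1.61] F [ 0.7  0.3 -0.7] open 1.00 grip 0.0
turn -8.6 rows 5
[[0, 0, 0, 0.048, 0], [0, 0, 0, 0.048, 0], [0.036, -0.013, 0.002, 0, 0], [0.036, -0.012, 0.001, 0, 0], [0.035, -0.013, 0.002, 0, 0]]
tab [569.4 -42.9  73.1   9.7  80.7]
[500.7 -32.5 246.2 151.8  81.2] 45.0 1954
```

View pics/s3.png

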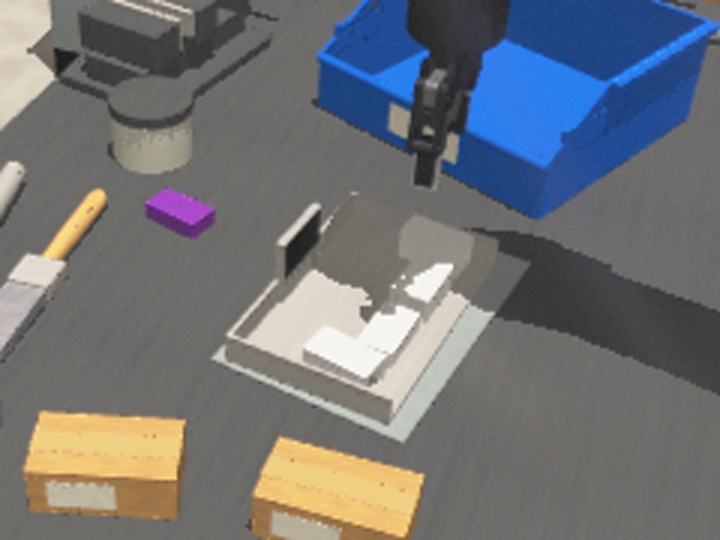

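The side view shows all four offcuts lying on the tray in a row near the lip, and the tray hasn't moved. Next I grip the tab.

move_arm --pt "0 0 0 0.048 0" --pt "0 0 0 0.048 0" --pt "0.036 -0.013 0 0 0" --pt "0.036 -0.012 0 0 0" --pt "0.034 -0.013 0 0 0" --pt "0 0 0 0 0" --pt "0 0 0 0 0"

```text
time_s: 18.05
eef_pos: [571.1, -41.1, 116.2]
ee_rot: [0.997, -0.076, -0.0, -0.0]
ft_force: [-0.4, -0.4, 0.6]
opening: 1.0
grip_force: 0.0
```

```bash
python3 - <<'E'
from h import *
plan(571,-42.5,50,-99.1,half=False)
E
```

```text
t18.1 tcp [571.1 -41.1 116.2] yaz -98.7 q [-0.03  0.54  0.    2.03 -0.    0.57 -1.74] F [-0.4 -0.4  0.6] open 1.00 grip 0.0
turn -0.4 rows 3
[[0, 0, 0, 0.005, 0], [0.0, 0.001, 0.033, 0, 0], [0.0, 0.0, 0.033, 0, 0]]
```

move_arm --pt "0 0.001 0.04 0.004 0" --pt "0 0 0.03 0 0" --pt "0 0 0.02 0 0" --pt "0 0 0.01 0 0" --pt "0 0 0 0 0" --pt "0 0 0 0 0"

```text
time_s: 18.65
eef_pos: [571.0, -42.5, 17.2]
ee_rot: [0.997, -0.08, 0.0, 0.0]
ft_force: [-0.1, 0.3, 0.5]
opening: 0.998
grip_force: 0.0
```

move_arm --pt "0 0 0 0 1" --pt "0 0 0 0 1" --pt "0 0 0 0 1" --pt "0 0 0 0 1" --pt "0 0 0 0 1" --pt "0 0 0 0 1" --newtons 120

```text
time_s: 19.25
eef_pos: [571.7, -42.5, 18.8]
ee_rot: [0.997, -0.08, 0.001, -0.0]
ft_force: [-3.2, 0.4, 17.2]
opening: 0.779
grip_force: 128.4
```

move_arm --pt "0 0 -0.003 0 1" --pt "0 0 -0.006 0 1" --pt "0 0 -0.01 0 1" --pt "0 0 -0.01 0 1" --pt "0 0 -0.006 0 1" --pt "0 0 -0.003 0 1" --pt "0 0 0 0 1"

```text
time_s: 19.95
eef_pos: [571.3, -42.2, 55.0]
ee_rot: [0.997, -0.08, 0.0, -0.0]
ft_force: [0.4, 0.1, -4.7]
opening: 0.778
grip_force: 134.3
```

```bash
cat >> h.py <<'E'
def tilt(W):
    """fit plane to the points within the tray's wall tops/offcut region is fragile: use side-wall strip heights by distance from the tool"""
    o=manip.get_obs(); M=R.from_quat(o["ee_rot"]).as_matrix(); Y=M[:,1]; X=M[:,0]
    D=W-o["eef_pos"]; a=-(D@X); b=D@Y   # a: towards lip
    for lo in range(10,170,20):
        m=(a>lo)&(a<lo+20)&(abs(b)<120)&(W[...,2]>5)&(W[...,2]<o["eef_pos"][2]+40)
        if m.sum()>10: print(lo+10,m.sum(),np.round(np.percentile(W[...,2][m],[5,50,95]),0))
E
python3 - <<'E'
from h import *
state()
p=manip.read_camera("side"); tilt(cloud(p))
cv2.imwrite("pics/s4.png",cv2.resize(p["pixels"][100:300,220:440],None,fx=3,fy=3,interpolation=cv2.INTER_CUBIC))
E
```

```text
t19.9 tcp [571.3 -42.2  55. ] yaz -99.2 q [-0.03  0.63  0.    2.07 -0.01  0.44 -1.75] F [ 0.4  0.1 -4.7] open 0.78 grip 134.3
20 483 [39. 41. 63.]
40 473 [39. 41. 62.]
60 410 [38. 40. 66.]
80 412 [38. 57. 69.]
100 535 [41. 61. 68.]
120 727 [36. 52. 65.]
140 434 [34. 37. 57.]
```

View pics/s4.png

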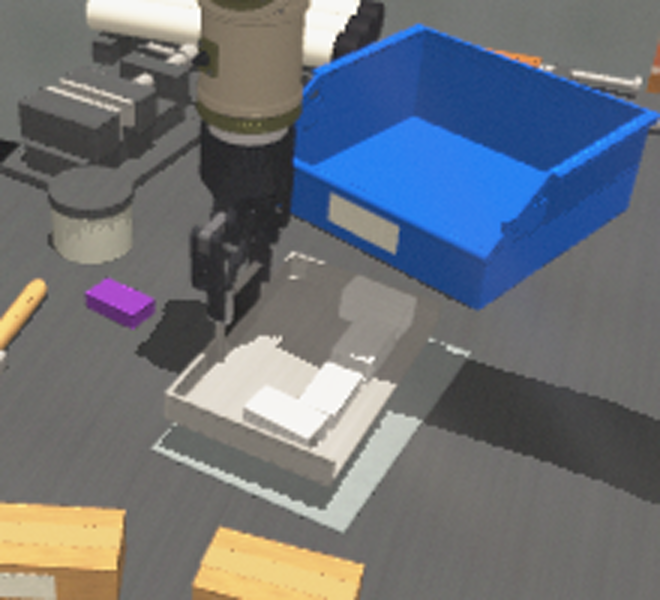

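The tray is held nearly level (2–3°) with all four offcuts on it. I raise it gently and turn it towards the bin.

move_arm --pt "0 0 -0.008 0 1" --pt "0 0 -0.016 0 1" --pt "0 0 -0.022 0 1" --pt "0 0 -0.022 0 1" --pt "0 0 -0.022 0 1" --pt "0 0 -0.022 0 1" --pt "0 0 -0.022 0 1" --pt "0 0 -0.016 -0.02 1"

```text
time_s: 20.8
eef_pos: [571.0, -42.2, 206.0]
ee_rot: [0.998, -0.064, 0.0, 0.0]
ft_force: [0.3, 0.1, -5.8]
opening: 0.777
grip_force: 134.5
```

move_arm --pt "0 0 -0.008 -0.04 1" --pt "0 0 -0.003 -0.05 1" --pt "0 0 0 -0.05 1" --pt "0 0 0 -0.05 1" --pt "0 0 0 -0.05 1" --pt "0 0 0 -0.05 1" --pt "0 0 0 -0.05 1" --pt "0 0 0 -0.05 1"

```text
time_s: 21.6
eef_pos: [570.5, -42.3, 215.4]
ee_rot: [0.971, 0.241, -0.001, -0.0]
ft_force: [-0.4, -0.2, -5.4]
opening: 0.777
grip_force: 134.5
```

move_arm --pt "0 0 0 -0.05 1" --pt "0 0 0 -0.05 1" --pt "0 0 0 -0.05 1" --pt "0 0 0 -0.05 1" --pt "0 0 0 -0.05 1" --pt "0 0 0 -0.05 1" --pt "0 0 0 -0.05 1" --pt "0 0 0 -0.04 1"

```text
time_s: 22.4
eef_pos: [570.4, -42.4, 215.4]
ee_rot: [0.853, 0.522, -0.001, -0.0]
ft_force: [-0.2, 0.4, -4.6]
opening: 0.776
grip_force: 134.5
```

```bash
python3 - <<'E'
from h import *
p=manip.read_camera("side"); tilt(cloud(p))
plan(500,-333,215,-24.9,g=1,step=20,turnstep=3,half=False)
E
```

```text
20 49 [203. 220. 226.]
40 239 [199. 201. 223.]
60 334 [199. 202. 225.]
80 466 [198. 212. 228.]
100 304 [201. 220. 228.]
120 191 [200. 217. 224.]
140 36 [195. 208. 222.]
t22.4 tcp [570.5 -42.5 215.4] yaz -26.8 q [ 0.21  0.42 -0.32  1.93  0.18  0.82 -0.68] F [ 0.7 -0.  -4.9] open 0.78 grip 134.5
turn 1.9 rows 16
[[0, 0, 0, -0.021, 1], [-0.02, 0.004, 0.0, 0, 1], [-0.019, 0.004, 0.0, 0, 1], [-0.02, 0.004, 0.0, 0, 1], [-0.019, 0.004, 0.0, 0, 1], [-0.02, 0.003, 0.0, 0, 1], [-0.019, 0.004, 0.0, 0, 1], [-0.02, 0.004, 0.0, 0, 1]]
[[-0.019, 0.004, 0.0, 0, 1], [-0.02, 0.004, 0.0, 0, 1], [-0.019, 0.004, 0.0, 0, 1], [-0.02, 0.004, 0.0, 0, 1], [-0.02, 0.004, 0.0, 0, 1], [-0.019, 0.004, 0.0, 0, 1], [-0.02, 0.003, 0.0, 0, 1], [-0.019, 0.004, 0.0, 0, 1]]
```

move_arm --pt "-0.007 0.001 0 -0.021 1" --pt "-0.014 0.003 0 0 1" --pt "-0.02 0.004 0 0 1" --pt "-0.02 0.004 0 0 1" --pt "-0.02 0.004 0 0 1" --pt "-0.02 0.004 0 0 1" --pt "-0.02 0.004 0 0 1" --pt "-0.02 0.004 0 0 1"

```text
time_s: 23.25
eef_pos: [534.8, -183.4, 215.4]
ee_rot: [0.845, 0.534, -0.001, -0.0]
ft_force: [0.5, 0.8, -5.1]
opening: 0.774
grip_force: 134.5
```

move_arm --pt "-0.02 0.004 0 0 1" --pt "-0.02 0.004 0 0 1" --pt "-0.02 0.004 0 0 1" --pt "-0.02 0.004 0 0 1" --pt "-0.02 0.004 0 0 1" --pt "-0.02 0.004 0 0 1" --pt "-0.02 0.004 0 0 1" --pt "-0.014 0.003 0 0 1"

```text
time_s: 24.05
eef_pos: [496.6, -336.3, 215.3]
ee_rot: [0.846, 0.534, -0.001, -0.0]
ft_force: [0.3, 0.5, -4.8]
opening: 0.778
grip_force: 134.5
```

move_arm --pt "-0.012 0.002 0 0 1" --pt "-0.006 0.001 0 0 1" --pt "0 0 0 0 1" --pt "0 0 0 0 1" --pt "0 0 0 0 1"

```text
time_s: 24.55
eef_pos: [493.7, -350.6, 215.5]
ee_rot: [0.844, 0.536, 0.0, -0.0]
ft_force: [0.7, 0.5, -5.0]
opening: 0.777
grip_force: 134.5
```

```bash
python3 - <<'E'
from h import *
state()
p=manip.read_camera("side"); tilt(cloud(p))
cv2.imwrite("pics/s5.png",cv2.resize(p["pixels"][40:220,250:470],None,fx=3,fy=3,interpolation=cv2.INTER_CUBIC))
E
```

```text
t24.6 tcp [ 493.7 -350.6  215.5] yaz -25.2 q [ 0.73  0.46 -0.29  1.86  0.17  0.85 -0.09] F [ 0.7  0.5 -5. ] open 0.78 grip 134.5
20 41 [  5. 214. 225.]
40 75 [  5. 204. 224.]
60 267 [  5. 202. 226.]
80 298 [  6. 204. 225.]
100 193 [  5. 217. 228.]
120 157 [  5. 215. 227.]
140 53 [  5.   7. 221.]
160 27 [5. 6. 7.]
```

View pics/s5.png

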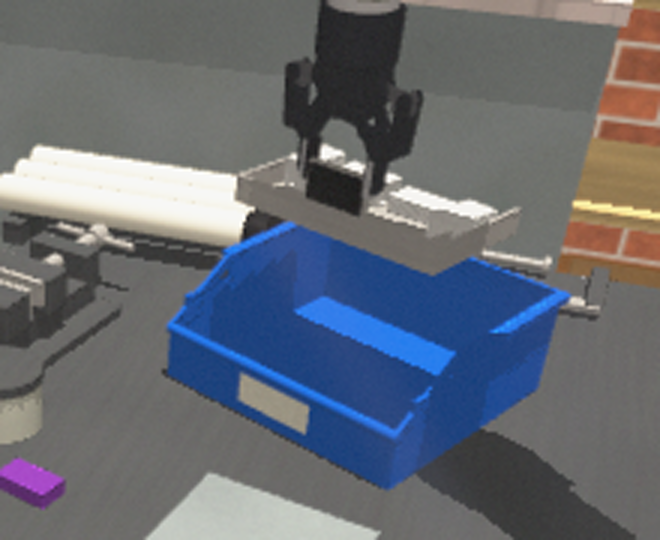

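The loaded tray is over the bin and level, with its lip toward the high back wall. Now I ease the grip so it pivots.

move_arm --pt "0 0 0 0 1" --pt "0 0 0 0 1" --pt "0 0 0 0 1" --pt "0 0 0 0 1" --newtons 45

```text
time_s: 25.0
eef_pos: [493.3, -351.6, 215.5]
ee_rot: [0.845, 0.535, -0.0, -0.0]
ft_force: [-0.1, 0.3, -4.7]
opening: 0.779
grip_force: 134.5
```

```bash
cat >> h.py <<'E'
def tangle(p):
    """tray tilt, deg: plane fitted to the back wall/tab face seen from the side camera below the tool"""
    W=cloud(p); o=manip.get_obs(); M=R.from_quat(o["ee_rot"]).as_matrix(); D=W-o["eef_pos"]
    a=-(D@M[:,0]); b=D@M[:,1]
    for lo in range(-100,100,10):
        m=(abs(b)<115)&(D[...,2]>lo)&(D[...,2]<lo+10)&(a>-90)&(a<150)&(W[...,2]>125)
        if m.sum()>15: print("dz",lo+5,m.sum(),"a 5/50/95",np.round(np.percentile(a[m],[5,50,95])))
E
python3 - <<'E'
from h import *
state(); tangle(manip.read_camera("side"))
E
```

```text
t25.0 tcp [ 493.3 -351.6  215.5] yaz -25.3 q [ 0.73  0.46 -0.29  1.86  0.17  0.85 -0.09] F [-0.1  0.3 -4.7] open 0.78 grip 134.5
dz -15 391 a 5/50/95 [-8. 59. 91.]
dz -5 353 a 5/50/95 [ -9.  -4. 112.]
dz 5 483 a 5/50/95 [ -8.  60. 117.]
dz 15 157 a 5/50/95 [ -7.  -4. 115.]
dz 25 80 a 5/50/95 [-8. -4. -2.]
dz 35 80 a 5/50/95 [-9. -5.  0.]
dz 45 105 a 5/50/95 [-11.  -4.   3.]
dz 55 77 a 5/50/95 [-12.  -3.   7.]
dz 65 53 a 5/50/95 [-12.  -5.  10.]
dz 75 58 a 5/50/95 [-13.  -9.   8.]
dz 85 123 a 5/50/95 [-13.  -6.  11.]
dz 95 129 a 5/50/95 [-17.  -9.  11.]
```

move_arm --pt "0 0 0 0 0.4" --pt "0 0 0 0 0.4" --pt "0 0 0 0 0.4" --newtons 45

```text
time_s: 25.35
eef_pos: [493.3, -351.7, 215.5]
ee_rot: [0.845, 0.535, 0.0, 0.0]
ft_force: [-0.3, -0.0, -5.6]
opening: 0.774
grip_force: 134.5
```

move_arm --pt "0 0 0 0 0.3" --pt "0 0 0 0 0.3" --newtons 30

```text
time_s: 25.55
eef_pos: [493.3, -351.7, 215.5]
ee_rot: [0.845, 0.535, -0.0, -0.0]
ft_force: [-0.2, 0.4, -4.1]
opening: 0.779
grip_force: 134.5
```

move_arm --pt "0 0 0 0 0.25" --pt "0 0 0 0 0.25" --newtons 20

```text
time_s: 25.75
eef_pos: [493.2, -351.6, 215.5]
ee_rot: [0.845, 0.535, -0.0, -0.0]
ft_force: [0.1, 0.5, -5.2]
opening: 0.773
grip_force: 134.5
```

move_arm --pt "0 0 0 0 0.23" --pt "0 0 0 0 0.23"

```text
time_s: 25.95
eef_pos: [493.3, -351.6, 215.5]
ee_rot: [0.845, 0.535, -0.0, -0.0]
ft_force: [-0.4, 0.3, -4.9]
opening: 0.779
grip_force: 134.5
```

move_arm --pt "0 0 0 0 0.223"

```text
time_s: 26.05
eef_pos: [493.2, -351.7, 215.5]
ee_rot: [0.845, 0.535, -0.0, -0.0]
ft_force: [-0.5, -0.3, -5.1]
opening: 0.784
grip_force: 123.9
```

move_arm --pt "0 0 0 0 0.22" --pt "0 0 0 0 0.25"

```text
time_s: 26.25
eef_pos: [493.3, -351.7, 215.5]
ee_rot: [0.845, 0.535, -0.0, 0.0]
ft_force: [-0.0, -0.8, -5.4]
opening: 0.778
grip_force: 115.3
```

```bash
python3 - <<'E'
from h import *
state(); tangle(manip.read_camera("side"))
E
```

```text
t26.2 tcp [ 493.3 -351.7  215.5] yaz -25.3 q [ 0.73  0.46 -0.29  1.86  0.17  0.85 -0.09] F [-0.  -0.8 -5.4] open 0.78 grip 115.3
dz -15 387 a 5/50/95 [-8. 59. 91.]
dz -5 338 a 5/50/95 [ -8.  -4. 117.]
dz 5 497 a 5/50/95 [ -7.  63. 117.]
dz 15 166 a 5/50/95 [ -8.  -4. 114.]
dz 25 74 a 5/50/95 [-7. -5. -1.]
dz 35 81 a 5/50/95 [-10.  -5.  -0.]
dz 45 107 a 5/50/95 [-11.  -5.   4.]
dz 55 74 a 5/50/95 [-12.  -4.   5.]
dz 65 58 a 5/50/95 [-12.  -6.  11.]
dz 75 55 a 5/50/95 [-14.  -9.  10.]
dz 85 119 a 5/50/95 [-14.  -8.  11.]
dz 95 128 a 5/50/95 [-17.  -9.  13.]
```

move_arm --pt "0 0 0 0 0.213"

```text
time_s: 26.4
eef_pos: [493.3, -351.7, 215.5]
ee_rot: [0.845, 0.535, -0.0, -0.0]
ft_force: [-0.2, 0.3, -4.2]
opening: 0.786
grip_force: 95.0
```

move_arm --pt "0 0 0 0 0.207"

```text
time_s: 26.5
eef_pos: [493.2, -351.7, 215.5]
ee_rot: [0.845, 0.535, -0.0, -0.0]
ft_force: [-0.1, 0.3, -5.5]
opening: 0.793
grip_force: 77.6
```

```bash
python3 - <<'E'
from h import *
state(); tilt(cloud(manip.read_camera("side")))
E
```

```text
t26.5 tcp [ 493.2 -351.7  215.5] yaz -25.3 q [ 0.73  0.46 -0.29  1.86  0.17  0.85 -0.09] F [-0.1  0.3 -5.5] open 0.79 grip 77.6
20 44 [  6. 215. 226.]
40 76 [  5. 202. 225.]
60 259 [  5. 203. 226.]
80 291 [  5. 204. 225.]
100 200 [  6. 217. 228.]
120 150 [  5. 217. 228.]
140 42 [  5. 196. 222.]
160 25 [5. 6. 7.]
```

move_arm --pt "0 0 0 0 0.201"

```text
time_s: 26.65
eef_pos: [493.2, -351.7, 215.5]
ee_rot: [0.845, 0.535, -0.0, 0.0]
ft_force: [0.5, 0.7, -5.5]
opening: 0.796
grip_force: 60.1
```

move_arm --pt "0 0 0 0 0.196"

```text
time_s: 26.75
eef_pos: [493.3, -351.7, 215.5]
ee_rot: [0.845, 0.535, -0.0, 0.0]
ft_force: [-0.2, 0.4, -4.7]
opening: 0.803
grip_force: 45.5
```

```bash
python3 - <<'E'
from h import *
state(); tilt(cloud(manip.read_camera("side")))
E
```

```text
t26.8 tcp [ 493.3 -351.7  215.5] yaz -25.3 q [ 0.73  0.46 -0.29  1.86  0.17  0.85 -0.09] F [-0.2  0.4 -4.7] open 0.80 grip 45.5
20 48 [  5. 207. 227.]
40 75 [  5. 202. 226.]
60 269 [  5. 203. 226.]
80 278 [  6. 206. 225.]
100 191 [  5. 218. 229.]
120 156 [  5. 217. 228.]
140 46 [  5.   7. 220.]
160 28 [5. 6. 7.]
```

move_arm --pt "0 0 0 0 0.191"

```text
time_s: 26.9
eef_pos: [493.2, -351.8, 215.5]
ee_rot: [0.845, 0.535, -0.0, 0.0]
ft_force: [-0.5, -0.2, -4.3]
opening: 0.809
grip_force: 30.7
```

move_arm --pt "0 0 0 0 0.188"

```text
time_s: 27.0
eef_pos: [493.2, -351.9, 215.5]
ee_rot: [0.845, 0.535, -0.0, 0.0]
ft_force: [-0.5, -0.6, -5.3]
opening: 0.813
grip_force: 21.6
```

```bash
python3 - <<'E'
from h import *
state(); tilt(cloud(manip.read_camera("side")))
E
```

```text
t27.0 tcp [ 493.2 -351.9  215.5] yaz -25.3 q [ 0.73  0.46 -0.29  1.86  0.17  0.85 -0.09] F [-0.5 -0.6 -5.3] open 0.81 grip 21.6
20 43 [  5. 190. 215.]
40 102 [  5. 200. 209.]
60 117 [  5. 187. 204.]
80 98 [  5. 180. 195.]
100 78 [  5. 167. 187.]
120 49 [  5.   6. 174.]
140 30 [5. 6. 7.]
160 18 [5. 6. 7.]
```

It is tipping. I hold there and let the offcuts slide.

move_arm --pt "0 0 0 0 0.188" --pt "0 0 0 0 0.188"

```text
time_s: 27.25
eef_pos: [493.6, -351.4, 215.7]
ee_rot: [0.845, 0.535, 0.0, 0.0]
ft_force: [-0.3, -0.3, -2.7]
opening: 0.818
grip_force: 19.9
```

```bash
python3 - <<'E'
from h import *
state(); p=manip.read_camera("side"); tilt(cloud(p))
cv2.imwrite("pics/s6.png",cv2.resize(p["pixels"][20:220,250:470],None,fx=3,fy=3,interpolation=cv2.INTER_CUBIC))
E
```

```text
t27.2 tcp [ 493.6 -351.4  215.7] yaz -25.3 q [ 0.73  0.46 -0.29  1.86  0.17  0.85 -0.09] F [-0.3 -0.3 -2.7] open 0.82 grip 19.9
20 376 [ 81. 121. 140.]
40 388 [  5.  25. 115.]
60 486 [13. 36. 64.]
80 62 [22. 52. 65.]
140 21 [5. 6. 7.]
160 28 [5. 6. 6.]
```

View pics/s6.png

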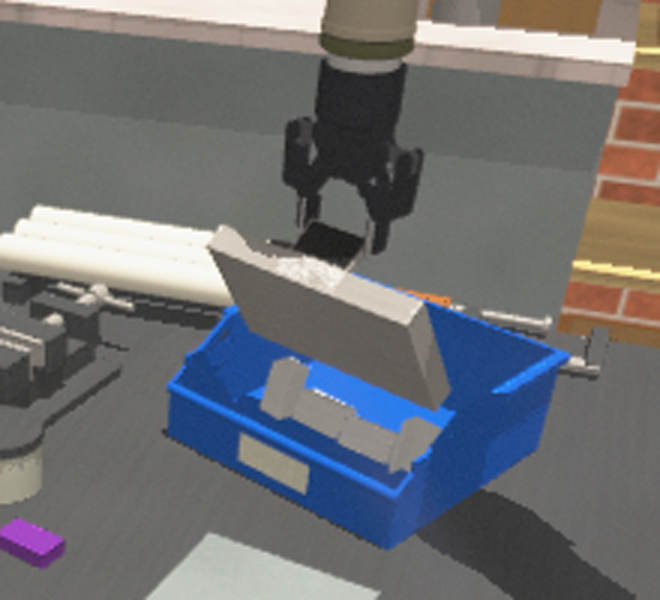

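The view shows the tray tipped steeply and all four offcuts dropping inside the bin, around (270–430, 380–450) px. I firm the grip and check.

move_arm --pt "0 0 0 0 0.19" --pt "0 0 0 0 0.25" --pt "0 0 0 0 0.25" --pt "0 0 0 0 0.25" --pt "0 0 0 0 0.25" --pt "0 0 0 0 0.25" --newtons 60

```text
time_s: 27.9
eef_pos: [493.3, -351.7, 215.5]
ee_rot: [0.845, 0.535, -0.0, 0.0]
ft_force: [0.4, -0.9, -2.5]
opening: 0.799
grip_force: 67.8
```

```bash
python3 - <<'E'
from h import *
state()
for c in("side","top"):
    p=manip.read_camera(c); W=cloud(p)
    if c=="side": tilt(W)
    B=W-np.array([460,-420,0]); a=np.radians(-114.9); bx=B[...,0]*np.cos(a)+B[...,1]*np.sin(a); by=-B[...,0]*np.sin(a)+B[...,1]*np.cos(a)
    px=p["pixels"].astype(int); grey=(abs(px[...,0]-px[...,2])<40)
    m=(abs(bx)<138)&(abs(by)<148)&(W[...,2]>8)&(W[...,2]<80)&grey
    n,L,S,C=cv2.connectedComponentsWithStats(m.astype(np.uint8))
    for k in range(1,n):
        if S[k,4]>15: print(c,S[k,4],"bin x %.0f..%.0f y %.0f..%.0f z %.0f..%.0f"%(bx[L==k].min(),bx[L==k].max(),by[L==k].min(),by[L==k].max(),W[L==k][:,2].min(),W[L==k][:,2].max()))
E
```

```text
t27.9 tcp [ 493.3 -351.7  215.5] yaz -25.3 q [ 0.73  0.46 -0.29  1.86  0.17  0.85 -0.09] F [ 0.4 -0.9 -2.5] open 0.80 grip 67.8
20 364 [ 22. 117. 138.]
40 62 [  5.   7. 133.]
60 168 [ 5. 14. 25.]
80 275 [ 6. 22. 33.]
100 126 [ 7. 27. 34.]
120 49 [ 6. 32. 36.]
140 21 [ 5.  6. 17.]
160 29 [5. 5. 7.]
side 509 bin x -20..56 y -65..107 z 8..37
top 20 bin x 7..19 y -17..6 z 9..32
top 107 bin x -19..17 y -62..-32 z 11..29
top 179 bin x -7..56 y -139..-81 z 8..35
```

move_arm --pt "0 0 -0.015 0 0.25" --pt "0 0 -0.025 0 0.25" --pt "0 0 -0.03 0 0.25" --pt "0 0 -0.01 0 0.25" --pt "0.02 0 0 0.02 0.25" --pt "0.02 0 0 0.05 0.25" --pt "0.02 0 0 0.06 0.25" --pt "0.02 0 0 0.06 0.25"

```text
time_s: 28.8
eef_pos: [533.2, -282.0, 294.7]
ee_rot: [0.916, 0.402, -0.0, -0.0]
ft_force: [0.5, -0.2, -2.3]
opening: 0.797
grip_force: 68.6
```

move_arm --pt "0 0 0 0.07 0.25" --pt "0 0 0 0.07 0.25" --pt "0 0 0 0.07 0.25" --pt "0 0 0 0.07 0.25" --pt "0 0 0 0.07 0.25" --pt "0 0 0 0.07 0.25" --pt "0 0 0 0.07 0.25" --pt "0 0 0 0.05 0.25"

```text
time_s: 29.6
eef_pos: [533.1, -282.5, 294.5]
ee_rot: [1.0, -0.011, -0.001, -0.0]
ft_force: [1.3, -0.6, -2.9]
opening: 0.796
grip_force: 68.6
```

```bash
python3 - <<'E'
from h import *
plan(470,-36,250,-100,g=0.25,step=30,half=False)
E
```

```text
t29.6 tcp [ 533.1 -282.5  294.5] yaz -91.2 q [ 0.43  0.37 -0.05  1.78  0.02  1.   -1.22] F [ 1.3 -0.6 -2.9] open 0.80 grip 68.6
turn -8.8 rows 11
[[0, 0, 0, 0.049, 0.25], [0, 0, 0, 0.049, 0.25], [-0.012, -0.026, 0.005, 0, 0.25], [-0.011, -0.026, 0.005, 0, 0.25], [-0.012, -0.025, 0.005, 0, 0.25], [-0.012, -0.026, 0.005, 0, 0.25], [-0.011, -0.026, 0.005, 0, 0.25], [-0.012, -0.026, 0.005, 0, 0.25]]
[[-0.012, -0.025, 0.005, 0, 0.25], [-0.011, -0.026, 0.005, 0, 0.25], [-0.012, -0.026, 0.005, 0, 0.25]]
```

move_arm --pt "0 0 0 0.049 0.25" --pt "0 0 0 0.049 0.25" --pt "-0.012 -0.026 0.005 0 0.25" --pt "-0.012 -0.026 0.005 0 0.25" --pt "-0.012 -0.026 0.005 0 0.25" --pt "-0.012 -0.026 0.005 0 0.25" --pt "-0.012 -0.026 0.005 0 0.25" --pt "-0.012 -0.026 0.005 0 0.25"

```text
time_s: 30.4
eef_pos: [488.2, -115.6, 264.6]
ee_rot: [0.996, -0.085, -0.0, 0.0]
ft_force: [0.6, 0.1, -3.0]
opening: 0.797
grip_force: 68.7
```

move_arm --pt "-0.011 -0.025 0.005 0 0.25" --pt "-0.011 -0.025 0.005 0 0.25" --pt "-0.011 -0.026 0.005 0 0.25" --pt "0 0 0 0 0.25" --pt "0 0 0 0 0.25"

```text
time_s: 30.9
eef_pos: [469.2, -35.9, 250.1]
ee_rot: [0.996, -0.085, -0.0, 0.0]
ft_force: [0.6, -0.7, -1.9]
opening: 0.795
grip_force: 68.9
```

```bash
python3 - <<'E'
from h import *
state()
p=manip.read_camera("side"); W=cloud(p); o=manip.get_obs(); M=R.from_quat(o["ee_rot"]).as_matrix(); D=W-o["eef_pos"]
a=-(D@M[:,0]); b=D@M[:,1]
for lo in range(-160,60,15):
    m=(abs(b)<125)&(D[...,2]>lo)&(D[...,2]<lo+15)&(abs(a)<120)&(W[...,2]>15)
    if m.sum()>10: print("dz",lo+7,m.sum(),"a",np.round(np.percentile(a[m],[2,50,98])),"b",np.round(np.percentile(b[m],[2,98])))
cv2.imwrite("pics/s7.png",cv2.resize(p["pixels"][20:260,220:480],None,fx=2.4,fy=2.4,interpolation=cv2.INTER_CUBIC))
E
```

```text
t30.9 tcp [469.2 -35.9 250.1] yaz -99.7 q [ 0.05  0.24 -0.12  2.11  0.04  0.8  -1.83] F [ 0.6 -0.7 -1.9] open 0.80 grip 68.9
dz -108 298 a [25. 30. 44.] b [-119.  119.]
dz -93 486 a [15. 22. 49.] b [-119.  120.]
dz -78 488 a [ 5. 12. 40.] b [-120.  119.]
dz -63 498 a [-6.  2. 30.] b [-120.  120.]
dz -48 515 a [-16.  -9.  19.] b [-120.  119.]
dz -33 523 a [-26. -19.   9.] b [-121.  119.]
dz -18 455 a [-36. -28.  -1.] b [-121.  118.]
dz -3 269 a [-44. -38.  -9.] b [-121.  116.]
dz 12 203 a [-53. -43. -20.] b [-122.   46.]
dz 27 171 a [-40. -30.   7.] b [-119.   35.]
dz 42 152 a [-14.   4.  13.] b [-48.  38.]
dz 57 132 a [-9.  5. 12.] b [-49.  39.]
```

View pics/s7.png

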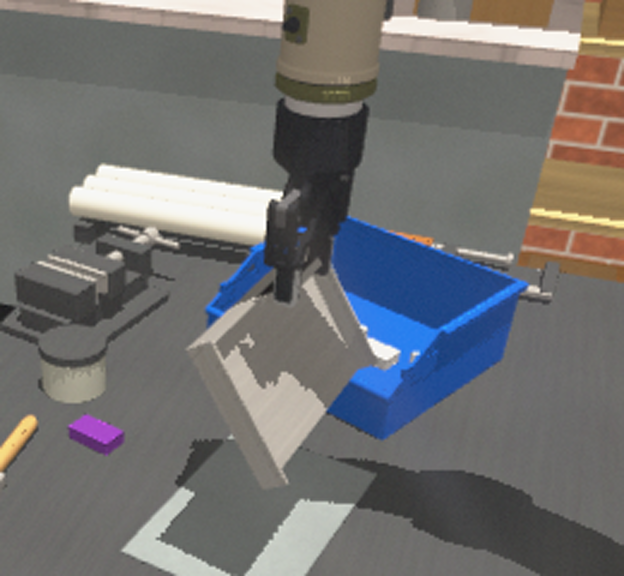

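The tray hangs empty at about 57° over its mat, whose visible part is near (240,520) px. I lower the lip onto the mat, then arc the tab back and down to lay it flat.

move_arm --pt "-0.005 0 0.02 0 0.25" --pt "-0.004 0 0.03 0 0.25" --pt "0 0 0.03 0 0.25" --pt "0 0 0.025 0 0.25" --pt "0 0 0.015 0 0.25" --pt "0 0 0.008 0 0.25" --pt "0 0 0 0 0.25"

```text
time_s: 31.65
eef_pos: [460.4, -35.5, 121.7]
ee_rot: [0.996, -0.086, -0.001, 0.0]
ft_force: [0.2, -0.1, -2.2]
opening: 0.795
grip_force: 68.9
```

move_arm --pt "0 0 0.004 0 0.25" --pt "0.006 0 0.004 0 0.25" --pt "0.01 0 0.005 0 0.25" --pt "0.012 0 0.006 0 0.25" --pt "0.012 0 0.006 0 0.25" --pt "0.011 0 0.008 0 0.25" --pt "0.011 0 0.008 0 0.25" --pt "0 0 0 0 0.25"

```text
time_s: 32.45
eef_pos: [529.0, -46.3, 83.3]
ee_rot: [0.996, -0.086, 0.006, -0.0]
ft_force: [6.8, -3.2, 14.0]
opening: 0.792
grip_force: 78.4
```

```bash
cat >> h.py <<'E'
def prof():
    state()
    p=manip.read_camera("side"); W=cloud(p); o=manip.get_obs(); M=R.from_quat(o["ee_rot"]).as_matrix(); D=W-o["eef_pos"]
    a=-(D@M[:,0]); b=D@M[:,1]
    for lo in range(-30,190,20):
        m=(abs(b)<60)&(a>lo)&(a<lo+20)&(W[...,2]>-10)&(D[...,2]<20)
        if m.sum()>10: print("a",lo+10,m.sum(),"z",np.round(np.percentile(W[...,2][m],[5,25,50,75,95])))
    return p
E
python3 -c "
from h import *
prof()"
```

```text
t32.5 tcp [529.  -46.3  83.3] yaz -99.9 q [ 0.04  0.55 -0.08  2.15  0.1   0.43 -1.87] F [ 6.8 -3.2 14. ] open 0.79 grip 78.4
a -20 217 z [67. 69. 72. 75. 99.]
a 0 276 z [56. 59. 62. 64. 67.]
a 20 277 z [44. 47. 50. 53. 56.]
a 40 281 z [34. 36. 39. 42. 44.]
a 60 279 z [22. 25. 27. 30. 33.]
a 80 281 z [10. 14. 16. 19. 22.]
a 100 265 z [ 0.  2.  4.  7. 10.]
a 120 255 z [-1.  1.  2.  3.  4.]
a 140 248 z [-3. -2. -1. -0.  1.]
a 160 254 z [-3. -2. -1. -0.  1.]
a 180 263 z [-3. -2. -1. -0.  1.]
```

move_arm --pt "0.01 0 0.009 0 0.25" --pt "0.009 0 0.009 0 0.25" --pt "0.008 0 0.01 0 0.25" --pt "0.007 0 0.011 0 0.25" --pt "0.004 0 0.008 0 0.25" --pt "0.003 0 0.008 0 0.25" --pt "0 0 0 0 0.25"

```text
time_s: 33.2
eef_pos: [562.4, -52.3, 25.8]
ee_rot: [0.996, -0.086, -0.0, -0.0]
ft_force: [3.1, -0.1, 2.9]
opening: 0.793
grip_force: 78.1
```

```bash
python3 -c "
from h import *
prof()"
```

```text
t33.2 tcp [562.4 -52.3  25.8] yaz -99.8 q [ 0.04  0.67 -0.07  2.1   0.12  0.38 -1.87] F [ 3.1 -0.1  2.9] open 0.79 grip 78.1
a -20 29 z [-2. -2. -1. -0.  1.]
a 0 258 z [12. 13. 22. 33. 44.]
a 20 207 z [10. 11. 12. 13. 15.]
a 40 215 z [ 9. 10. 11. 12. 14.]
a 60 225 z [ 8.  9. 10. 11. 12.]
a 80 235 z [ 7.  8.  9. 10. 11.]
a 100 229 z [ 6.  7.  8.  9. 11.]
a 120 236 z [ 5.  6.  7.  8. 10.]
a 140 260 z [1. 3. 6. 7. 8.]
a 160 247 z [-3. -1.  1.  2.  4.]
a 180 249 z [-3. -2. -1. -0.  1.]
```

move_arm --pt "0 -0.002 0.004 0 0.25" --pt "0 0 0.004 0 0.25" --pt "0 0 0 0 0.25" --pt "0 0 0 0 0.1" --pt "0 0 0 0 0" --pt "0 0 0 0 0" --pt "0 0 0 0 0" --pt "0 0 -0.01 0 0"

```text
time_s: 34.05
eef_pos: [561.5, -50.2, 27.8]
ee_rot: [0.996, -0.085, -0.001, 0.0]
ft_force: [0.2, -0.1, 0.2]
opening: 0.996
grip_force: 0.0
```

move_arm --pt "0 0 -0.02 0 0" --pt "0 0 -0.045 0 0" --pt "0 0 -0.045 0 0" --pt "0 0 -0.03 0 0" --pt "0 0 0 0 0"

```text
time_s: 34.55
eef_pos: [564.6, -50.5, 173.5]
ee_rot: [0.996, -0.086, 0.004, -0.0]
ft_force: [-0.0, -0.8, -0.5]
opening: 0.999
grip_force: 0.0
```

```bash
python3 - <<'E'
from h import *
p=prof(); W=cloud(p)
m=(np.hypot(W[...,0]-563,W[...,1]+50)<60)&(W[...,2]>45)&(W[...,2]<85); print("tab",rect(W[m]))
m=(np.hypot(W[...,0]-493,W[...,1]+39)<155)&(W[...,2]>15)&(W[...,2]<45); print("tray",rect(W[m]))
for xy in((456,206),(626,231)): print(blob(W,xy,90,30,60))
print(blob(W,(458,415),90,45,70))
plan(626,231.5,200,-73)
E
```

```text
t34.5 tcp [564.6 -50.5 173.5] yaz -99.8 q [ 0.07  0.45 -0.11  2.    0.07  0.69 -1.83] F [-0.  -0.8 -0.5] open 1.00 grip 0.0
a -20 86 z [-3. -2. -1.  0.  2.]
a 0 347 z [ 5. 17. 34. 61. 71.]
a 20 247 z [ 4.  5.  6.  8. 50.]
a 40 219 z [4. 5. 6. 7. 8.]
a 60 214 z [4. 5. 6. 7. 8.]
a 80 219 z [4. 5. 6. 7. 8.]
a 100 230 z [4. 5. 6. 7. 8.]
a 120 230 z [4. 5. 6. 7. 8.]
a 140 239 z [4. 5. 6. 7. 8.]
a 160 268 z [-3. -0.  1.  3.  6.]
a 180 249 z [-3. -2. -1. -0.  1.]
tab [558.3 -49.8  74.   11.3  82.7]
tray [489.  -39.3 245.2 150.4  81.2]
(array([453.1, 205.2, 110.8,  63. ,   2.1]), np.float64(42.9), 1341)
(array([623.1, 232.2, 110.6,  64.3,  17.1]), np.float64(42.7), 1226)
(array([454.7, 416.4, 110.9,  62.1,   4.1]), np.float64(55.1), 2283)
t34.6 tcp [563.5 -50.4 171.2] yaz -99.8 q [ 0.07  0.45 -0.11  2.    0.08  0.69 -1.83] F [0.4 0.3 0.5] open 1.00 grip 0.0
turn 26.8 rows 11
[[0, 0, 0, -0.075, 0], [0, 0, 0, -0.075, 0], [0, 0, 0, -0.075, 0], [0, 0, 0, -0.075, 0], [0.02, -0.036, -0.004, 0, 0], [0.021, -0.036, -0.004, 0, 0], [0.02, -0.036, -0.004, 0, 0], [0.02, -0.036, -0.004, 0, 0]]
[[0.021, -0.036, -0.005, 0, 0], [0.02, -0.035, -0.004, 0, 0], [0.02, -0.036, -0.004, 0, 0]]
```

The tray lies flat on its mat at about (490,−39), with the mat centred at (493,−39). Now the cartons: I turn the wrist the long way so joint 7 stays well inside its range.

move_arm --pt "0 0 0 -0.092 0" --pt "0 0 0 -0.092 0" --pt "0 0 0 -0.092 0" --pt "0 0 0 -0.092 0" --pt "0 0 0 -0.092 0" --pt "0 0 0 -0.092 0" --pt "0 0 0 -0.092 0" --pt "0 0 0 -0.092 0"

```text
time_s: 35.4
eef_pos: [561.5, -50.3, 167.3]
ee_rot: [0.88, 0.476, -0.001, -0.001]
ft_force: [0.3, -0.0, -0.0]
opening: 1.0
grip_force: 0.0
```

move_arm --pt "0 0 0 -0.092 0" --pt "0 0 0 -0.092 0" --pt "0 0 0 -0.092 0" --pt "0 0 0 -0.092 0" --pt "0 0 0 -0.092 0" --pt "0 0 0 -0.092 0" --pt "0 0 0 -0.092 0" --pt "0 0 0 -0.092 0"

```text
time_s: 36.2
eef_pos: [561.5, -50.3, 167.3]
ee_rot: [0.477, 0.879, -0.0, -0.001]
ft_force: [-0.2, -0.2, 0.7]
opening: 1.0
grip_force: 0.0
```

move_arm --pt "0 0 0 -0.092 0" --pt "0 0 0 -0.092 0" --pt "0 0 0 -0.092 0" --pt "0 0 0 -0.092 0" --pt "0 0 0 -0.092 0" --pt "0 0 0 -0.092 0" --pt "0 0 0 -0.092 0" --pt "0 0 0 -0.092 0"

```text
time_s: 37.0
eef_pos: [561.6, -50.3, 167.4]
ee_rot: [-0.081, 0.997, 0.0, -0.001]
ft_force: [-0.4, -0.2, -0.0]
opening: 1.0
grip_force: 0.0
```

```bash
python3 - <<'E'
from h import *
p=manip.read_camera("top"); W=cloud(p)
B=W-np.array([460,-420,0]); a=np.radians(-114.9); bx=B[...,0]*np.cos(a)+B[...,1]*np.sin(a); by=-B[...,0]*np.sin(a)+B[...,1]*np.cos(a)
px=p["pixels"].astype(int); m=(abs(bx)<135)&(abs(by)<145)&(abs(px[...,0]-px[...,2])<50)
n,L,S,C=cv2.connectedComponentsWithStats(m.astype(np.uint8))
for k in range(1,n):
    if S[k,4]>15: print(S[k,4],rect(W[L==k]),np.round(np.median(W[L==k][:,2])))
print("tray tab",blob(W,(563,-50),60,45,80))
plan(625,231.5,170,107)
E
```

```text
241 [ 529.  -484.3   69.6   40.9   57.2] 33.0
410 [ 468.7 -435.2  109.8   50.1  -35.5] 25.0
138 [ 352.1 -369.2  271.8   25.1   72.7] 750.0
126 [ 352.9 -316.3   40.5    8.2   64.8] 791.0Traceback (most recent call last):
  File "<stdin>", line 8, in <module>
  File "h.py", line 19, in blob
    k=1+np.argmax(S[1:,4]); P=W[L==k]
        ~~~~~~~~~^^^^^^^^^
    return _wrapfunc(a, 'argmax', axis=axis, out=out, **kwds)
    return bound(*args, **kwds)
ValueError: attempt to get argmax of an empty sequence
```

```bash
python3 -c "
from h import *
plan(625,231.5,167,107)"
```

```text
t37.0 tcp [561.5 -50.6 167.1] yaz 99.7 q [ 0.68  0.67 -1.07  1.97  0.73  0.95  0.99] F [-0.3  0.   0.3] open 1.00 grip 0.0
turn 7.3 rows 8
[[0, 0, 0, -0.081, 0], [-0.02, 0.036, 0.0, 0, 0], [-0.021, 0.036, 0.0, 0, 0], [-0.02, 0.036, 0.0, 0, 0], [-0.021, 0.036, 0.0, 0, 0], [-0.02, 0.035, 0.0, 0, 0], [-0.021, 0.036, 0.0, 0, 0], [-0.02, 0.036, 0.0, 0, 0]]
```

move_arm --pt "0 0 0 0 0" --pt "-0.015 0.038 0 0 0" --pt "-0.015 0.038 0 0 0" --pt "-0.015 0.038 0 0 0" --pt "-0.015 0.038 0 0 0" --pt "-0.015 0.038 0 0 0" --pt "-0.015 0.038 0 0 0"

```text
time_s: 37.75
eef_pos: [615.9, 190.5, 168.0]
ee_rot: [-0.076, 0.997, -0.0, -0.0]
ft_force: [0.7, 0.7, 0.5]
opening: 1.002
grip_force: 0.0
```

```bash
python3 -c "
from h import *
plan(625,231.5,100,107)"
```

```text
t37.8 tcp [615.9 190.5 168. ] yaz 98.7 q [ 0.22  0.74 -1.    1.79  0.72  1.03  0.66] F [0.7 0.7 0.5] open 1.00 grip 0.0
turn 8.3 rows 3
[[0, 0, 0, -0.093, 0], [-0.01, 0.018, 0.034, 0, 0], [-0.011, 0.019, 0.034, 0, 0]]
```

move_arm --pt "0 0 0 -0.093 0" --pt "-0.01 0.019 0.03 0 0" --pt "-0.011 0.019 0.03 0 0" --pt "0 0 0 0 0" --pt "0 0 0 0 0"

```text
time_s: 38.25
eef_pos: [624.0, 231.7, 107.8]
ee_rot: [-0.15, 0.989, -0.0, -0.001]
ft_force: [0.6, -0.0, 0.4]
opening: 0.999
grip_force: 0.0
```

```bash
python3 -c "
from h import *
plan(625,231.5,-8,107)"
```

```text
t38.2 tcp [624.  231.7 107.8] yaz 107.2 q [ 0.13  0.83 -0.97  1.78  0.82  0.99  0.69] F [ 0.6 -0.   0.4] open 1.00 grip 0.0
turn -0.2 rows 3
[[-0.0, -0.0, 0.039, 0, 0], [-0.001, -0.0, 0.038, 0, 0], [0.0, -0.001, 0.039, 0, 0]]
```

move_arm --pt "0 0 0.035 0 0" --pt "-0.001 0 0.035 0 0" --pt "0 0 0.025 0 0" --pt "0 0 0.013 0 0" --pt "0 0 0.008 0 0" --pt "0 0 0 0 0"

```text
time_s: 38.85
eef_pos: [625.9, 231.3, -7.2]
ee_rot: [-0.15, 0.989, -0.0, 0.0]
ft_force: [0.1, -0.6, 1.1]
opening: 1.001
grip_force: 0.0
```

move_arm --pt "0 0 0 0 1" --pt "0 0 0 0 1" --pt "0 0 0 0 1" --pt "0 0 0 0 1" --pt "0 0 0 0 1" --pt "0 0 0 0 1" --newtons 45

```text
time_s: 39.45
eef_pos: [626.4, 232.0, -5.9]
ee_rot: [-0.15, 0.989, 0.0, 0.001]
ft_force: [-0.9, -1.4, 5.7]
opening: 0.694
grip_force: 49.9
```

move_arm --pt "0 0 -0.015 0 1" --pt "0 0 -0.03 0 1" --pt "0 0 -0.04 0 1" --pt "0 0 -0.04 0 1" --pt "0 0 -0.015 0 1" --pt "0 0 0 0 1"

```text
time_s: 40.05
eef_pos: [626.6, 232.3, 135.3]
ee_rot: [-0.15, 0.989, 0.0, 0.002]
ft_force: [0.4, -0.1, -3.8]
opening: 0.691
grip_force: 50.0
```

```bash
python3 -c "
from h import *
plan(456,416.5,130,94.2,g=1,step=40)"
```

```text
t40.0 tcp [626.6 232.3 135.3] yaz 107.3 q [ 0.14  0.8  -0.99  1.76  0.79  1.02  0.72] F [ 0.4 -0.1 -3.8] open 0.69 grip 50.0
turn -13.1 rows 9
[[0, 0, 0, 0.073, 1], [0, 0, 0, 0.073, 1], [0.022, 0.028, 0.001, 0, 1], [0.023, 0.028, 0.001, 0, 1], [0.022, 0.028, 0.0, 0, 1], [0.023, 0.028, 0.001, 0, 1], [0.022, 0.028, 0.001, 0, 1], [0.022, 0.028, 0.001, 0, 1]]
[[0.023, 0.028, 0.0, 0, 1]]
```

move_arm --pt "0 0 0 0.073 1" --pt "0 0 0 0.073 1" --pt "0.022 0.028 0 0 1" --pt "0.023 0.028 0 0 1" --pt "0.022 0.028 0 0 1" --pt "0.023 0.028 0 0 1" --pt "0.022 0.028 0 0 1" --pt "0.022 0.028 0 0 1"

```text
time_s: 40.85
eef_pos: [478.3, 389.3, 130.4]
ee_rot: [-0.036, 0.999, -0.001, -0.001]
ft_force: [0.2, 0.1, -3.6]
opening: 0.687
grip_force: 49.9
```

move_arm --pt "0.022 0.026 0 0 1" --pt "0 0 0 0 1" --pt "0 0 0 0 1" --pt "0 0 0 0 1"

```text
time_s: 41.25
eef_pos: [456.5, 412.5, 131.1]
ee_rot: [-0.036, 0.999, -0.001, -0.001]
ft_force: [-0.7, -0.9, -3.1]
opening: 0.689
grip_force: 49.9
```

```bash
python3 - <<'E'
from h import *
for c in ("side","top"):
    W=cloud(manip.read_camera(c))
    try: print(c,blob(W,(457,416),90,45,70))
    except Exception as e: print(e)
plan(457.5,416.6,52,94.2,g=1,step=15)
E
```

```text
side (array([454.5, 416.6, 110.8,  61.7,   4.4]), np.float64(55.1), 2093)
attempt to get argmax of an empty sequence
t41.4 tcp [456.9 412.5 131.6] yaz 94.0 q [-0.24  0.73 -0.93  1.89  0.73  0.92  0.11] F [ 1.1 -0.9 -3.2] open 0.69 grip 49.9
turn 0.2 rows 6
[[-0.0, 0.001, 0.013, 0, 1], [-0.0, 0.0, 0.014, 0, 1], [-0.0, 0.001, 0.013, 0, 1], [-0.001, 0.001, 0.013, 0, 1], [0.0, 0.0, 0.013, 0, 1], [0.0, 0.001, 0.014, 0, 1]]
```

move_arm --pt "0 0.002 0.02 0 1" --pt "-0.001 0.002 0.025 0 1" --pt "0 0 0.018 0 1" --pt "0 0 0.01 0 1" --pt "0 0 0.004 0 1" --pt "0 0 0 0 1" --pt "0 0 0 0 1"

```text
time_s: 42.05
eef_pos: [457.0, 418.4, 56.1]
ee_rot: [-0.036, 0.999, 0.0, 0.0]
ft_force: [0.7, -0.2, -3.4]
opening: 0.692
grip_force: 49.9
```

```bash
python3 -c "
from h import *
plan(457.5,416.6,50.5,94.2,g=1,step=15)"
```

```text
t42.0 tcp [457.  418.4  56.1] yaz 94.2 q [-0.3   0.81 -0.84  1.93  0.85  0.81  0.01] F [ 0.7 -0.2 -3.4] open 0.69 grip 49.9
turn 0.0 rows 1
[[-0.0, -0.002, 0.006, 0, 1]]
```

move_arm --pt "0 -0.002 0.002 0 1" --pt "0 0 0.002 0 1" --pt "0 0 0.001 0 1" --pt "0 0 0 0 1" --pt "0 0 0 0 0.1" --pt "0 0 0 0 0" --pt "0 0 0 0 0" --pt "0 0 0 0 0"

```text
time_s: 42.85
eef_pos: [457.0, 416.2, 50.7]
ee_rot: [-0.036, 0.999, 0.0, 0.0]
ft_force: [0.1, -0.0, 0.7]
opening: 0.997
grip_force: 0.0
```

move_arm --pt "0 0 -0.01 0 0" --pt "0 0 -0.02 0 0" --pt "0 0 -0.04 0 0" --pt "0 0 -0.045 0 0" --pt "0 0 -0.02 0 0" --pt "0 0 0 0 0"

```text
time_s: 43.45
eef_pos: [457.6, 417.6, 189.6]
ee_rot: [-0.036, 0.999, 0.002, 0.002]
ft_force: [-0.3, 0.2, 0.6]
opening: 1.001
grip_force: 0.0
```

```bash
python3 - <<'E'
from h import *
W=cloud(manip.read_camera("side"))
print("c2",blob(W,(457,416),90,90,112)); print("c1",blob(W,(455,205),90,30,60))
plan(455,205.4,130,91.5,step=40)
E
```

```text
c2 (array([454.3, 415.8, 110.8,  62.2,   4.1]), np.float64(99.1), 2381)
c1 (array([453.1, 206. , 110.9,  64.3,   1.8]), np.float64(42.9), 1315)
t43.5 tcp [457.4 416.5 187.4] yaz 94.1 q [-0.21  0.67 -0.98  1.83  0.66  1.    0.17] F [ 1.   0.3 -0.5] open 1.00 grip 0.0
turn -2.6 rows 7
[[0, 0, 0, 0.029, 0], [0.001, -0.035, 0.01, 0, 0], [0.002, -0.035, 0.009, 0, 0], [0.001, -0.035, 0.01, 0, 0], [0.001, -0.036, 0.009, 0, 0], [0.002, -0.035, 0.01, 0, 0], [0.001, -0.035, 0.009, 0, 0]]
```

Carton 2 is within 1 mm of carton 0. Now the last carton.

move_arm --pt "0 0 0 0.029 0" --pt "0.001 -0.035 0.005 0 0" --pt "0.002 -0.035 0.01 0 0" --pt "0.001 -0.035 0.01 0 0" --pt "0.001 -0.036 0.01 0 0" --pt "0.002 -0.035 0.01 0 0" --pt "0.001 -0.035 0.01 0 0" --pt "0 0 0 0 0"

```text
time_s: 44.3
eef_pos: [453.2, 198.4, 127.9]
ee_rot: [-0.011, 1.0, -0.003, -0.002]
ft_force: [0.3, -0.5, 0.4]
opening: 1.001
grip_force: 0.0
```

```bash
python3 -c "
from h import *
plan(455.2,205.6,-6,91.7,step=40)"
```

```text
t44.3 tcp [453.2 198.4 127.9] yaz 91.3 q [ 0.13  0.61 -0.96  2.15  0.75  0.77  0.27] F [ 0.3 -0.5  0.4] open 1.00 grip 0.0
turn 0.4 rows 5
[[0, 0, 0, -0.005, 0], [-0.001, 0.002, 0.033, 0, 0], [-0.0, 0.002, 0.034, 0, 0], [-0.001, 0.001, 0.033, 0, 0], [-0.0, 0.002, 0.034, 0, 0]]
```

move_arm --pt "0 0 0.03 -0.005 0" --pt "0 0 0.03 0 0" --pt "0 0 0.015 0 0" --pt "0 0 0 0 0" --pt "0 0 0 0 0"

```text
time_s: 44.8
eef_pos: [454.2, 205.5, 55.4]
ee_rot: [-0.018, 1.0, 0.0, -0.001]
ft_force: [0.0, 0.1, 0.3]
opening: 0.999
grip_force: 0.0
```

```bash
python3 -c "
from h import *
plan(455.2,205.6,-6,91.7,step=15)"
```

```text
t44.8 tcp [454.2 205.5  55.4] yaz 92.0 q [ 0.02  0.71 -0.83  2.2   0.93  0.64  0.11] F [0.  0.1 0.3] open 1.00 grip 0.0
turn -0.3 rows 5
[[-0.0, 0.0, 0.012, 0, 0], [-0.0, 0.0, 0.013, 0, 0], [-0.001, 0.0, 0.012, 0, 0], [0.0, 0.0, 0.012, 0, 0], [-0.0, 0.0, 0.012, 0, 0]]
```

move_arm --pt "-0.001 0 0.02 0 0" --pt "0 0 0.02 0 0" --pt "0 0 0.013 0 0" --pt "0 0 0.008 0 0" --pt "0 0 0 0 0"

```text
time_s: 45.3
eef_pos: [455.6, 205.1, -5.5]
ee_rot: [-0.017, 1.0, -0.0, -0.0]
ft_force: [0.0, 0.3, 0.3]
opening: 0.997
grip_force: 0.0
```

move_arm --pt "0 0 0 0 1" --pt "0 0 0 0 1" --pt "0 0 0 0 1" --pt "0 0 0 0 1" --pt "0 0 0 0 1" --pt "0 0 0 0 1" --newtons 45

```text
time_s: 45.9
eef_pos: [456.0, 205.1, -4.5]
ee_rot: [-0.017, 1.0, 0.0, 0.001]
ft_force: [-1.4, 0.4, 5.6]
opening: 0.69
grip_force: 48.3
```

move_arm --pt "0 0 -0.015 0 1" --pt "0 0 -0.03 0 1" --pt "0 0 -0.04 0 1" --pt "0 0 -0.04 0 1" --pt "0 0 -0.04 0 1" --pt "0 0 -0.015 0 1" --pt "0 0 0 0 1" --pt "0 0 0 0 1"

```text
time_s: 46.7
eef_pos: [455.4, 204.0, 173.6]
ee_rot: [-0.017, 1.0, -0.0, -0.0]
ft_force: [-0.8, -0.8, -3.1]
opening: 0.689
grip_force: 50.1
```

```bash
python3 -c "
from h import *
plan(457.3,416.5,175,94.2,g=1,step=36)"
```

```text
t46.7 tcp [455.4 204.  173.6] yaz 91.9 q [ 0.18  0.56 -1.02  2.1   0.65  0.84  0.37] F [-0.8 -0.8 -3.1] open 0.69 grip 50.1
turn 2.3 rows 7
[[0, 0, 0, -0.025, 1], [-0.003, 0.035, -0.0, 0, 1], [-0.003, 0.036, -0.0, 0, 1], [-0.003, 0.035, -0.001, 0, 1], [-0.003, 0.035, 0.0, 0, 1], [-0.003, 0.036, -0.0, 0, 1], [-0.002, 0.035, -0.0, 0, 1]]
```

move_arm --pt "0 0 0 -0.025 1" --pt "-0.003 0.035 0 0 1" --pt "-0.003 0.036 0 0 1" --pt "-0.003 0.035 0 0 1" --pt "-0.003 0.035 0 0 1" --pt "-0.003 0.036 0 0 1" --pt "-0.002 0.035 0 0 1" --pt "0 0 0 0 1"

```text
time_s: 47.5
eef_pos: [454.5, 422.6, 172.4]
ee_rot: [-0.04, 0.999, 0.001, -0.001]
ft_force: [-0.8, -0.7, -1.9]
opening: 0.689
grip_force: 50.1
```

move_arm --pt "0 0 0.015 0 1" --pt "0 0 0.025 0 1" --pt "0 0 0.015 0 1" --pt "0 0 0 0 1" --pt "0 0 0 0 1" --pt "0 0 0 0 1"

```text
time_s: 48.1
eef_pos: [457.2, 417.7, 120.1]
ee_rot: [-0.037, 0.999, 0.0, 0.0]
ft_force: [0.4, 0.2, -2.0]
opening: 0.688
grip_force: 50.0
```

```bash
python3 -c "
from h import *
plan(457,416.6,97,94.2,g=1,step=6)"
```

```text
t48.1 tcp [457.2 417.7 120.1] yaz 94.2 q [-0.26  0.74 -0.9   1.89  0.74  0.89  0.1 ] F [ 0.4  0.2 -2. ] open 0.69 grip 50.0
turn -0.0 rows 4
[[0.0, -0.0, 0.006, 0, 1], [0.0, -0.001, 0.006, 0, 1], [0.0, 0.0, 0.005, 0, 1], [0.0, -0.0, 0.006, 0, 1]]
```

move_arm --pt "0 -0.001 0.01 0 1" --pt "0 0 0.008 0 1" --pt "0 0 0.003 0 1" --pt "0 0 0.002 0 1" --pt "0 0 0.001 0 1" --pt "0 0 0 0 1"

```text
time_s: 48.7
eef_pos: [456.9, 416.7, 95.6]
ee_rot: [-0.037, 0.999, 0.0, 0.0]
ft_force: [0.0, -0.4, -2.0]
opening: 0.693
grip_force: 50.1
```

move_arm --pt "0 0 0 0 0.1" --pt "0 0 0 0 0" --pt "0 0 0 0 0" --pt "0 0 0 0 0" --pt "0 0 -0.01 0 0" --pt "0 0 -0.02 0 0" --pt "0 0 -0.04 0 0" --pt "0 0 -0.045 0 0"

```text
time_s: 49.5
eef_pos: [456.4, 416.1, 211.5]
ee_rot: [-0.037, 0.999, -0.0, -0.001]
ft_force: [1.2, 0.8, 0.6]
opening: 1.003
grip_force: 0.0
```

move_arm --pt "0 -0.03 -0.03 0 0" --pt "0 -0.04 -0.02 0 0" --pt "0 -0.04 0 0 0" --pt "0 -0.04 0 0 0" --pt "0 -0.04 0 0 0" --pt "0 0 0 0 0" --pt "0 0 0 0 0"

```text
time_s: 50.2
eef_pos: [471.4, 226.2, 261.1]
ee_rot: [-0.036, 0.999, -0.0, 0.0]
ft_force: [0.1, 1.3, -0.6]
opening: 1.0
grip_force: 0.0
```

```bash
python3 - <<'E'
from h import *
state()
ps={c:manip.read_camera(c) for c in("side","top")}
for c,p in ps.items():
    W=cloud(p)
    print(c,"top carton",*blob(W,(457,416),90,134,156))
    try: print(c,"tab",*blob(W,(563,-50),60,45,80))
    except Exception as e: print(e)
im=np.vstack([cv2.resize(ps["side"]["pixels"][60:350,180:470],(600,600))[:300],0*np.zeros((1,600,3),np.uint8)])
t=cv2.resize(ps["top"]["pixels"][180:335,120:510],(800,318)); s=cv2.resize(ps["side"]["pixels"][90:420,200:470],(230,281))
s2=cv2.resize(ps["side"]["pixels"][90:210,290:450],(375,281)); out=np.zeros((600,800,3),np.uint8); out[:318]=t; out[319:,:230]=s; out[319:,235:610]=s2
cv2.imwrite("pics/end.png",out)
E
```

```text
t50.2 tcp [471.4 226.2 261.1] yaz 94.1 q [ 0.23  0.49 -1.11  1.95  0.52  1.02  0.52] F [ 0.1  1.3 -0.6] open 1.00 grip 0.0
side top carton [454.1 416.9 110.5  62.5   4.3] 143.2 2521
side tab [559.1 -23.3  24.    8.   60.8] 54.4 27
top top carton [456.1 417.8 110.5  61.    5.3] 143.3 515
top tab [561.3 -47.9  68.   10.   80.9] 69.2 84
```

View pics/end.png

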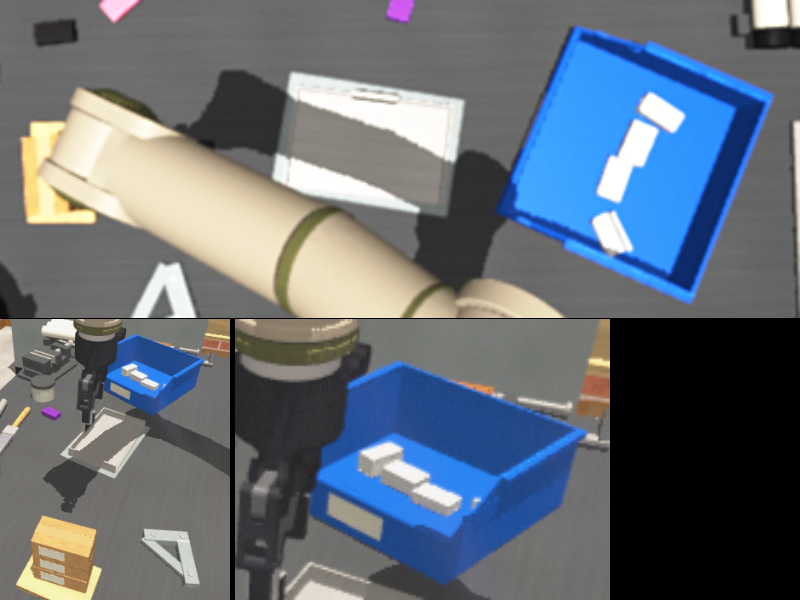

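The last view shows all four offcuts in the bin, from (660,110) to (612,232) px. The tray is flat and central on its mat at (370,145) px. The three cartons are stacked flush, about 1 mm apart, and nothing touches the gripper. I hand the job in.

```bash
python3 -c "
from station import manip
print(manip.job_done())"
```

```text
the job is handed in; nothing more can be done
None
```

The job is handed in, but the call returned no verdict; my last camera check showed all four offcuts in the bin, the empty tray flat on its mat, and both loose cartons stacked flush on the first one.

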